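# Close the bayonet pot and leak-check its joint

## Robot

A 7-joint arm with a two-finger parallel gripper is mounted at the origin on a cart in front of the work surface, level with it; the furniture and walls round the work are solid. World frame = base frame: x ahead of the robot, y to its left, z up, the work surface at z = 0. Lengths are in m, angles in degrees, forces in N, time in s.
With the tool pointing down it reaches from about 0.4 to 0.925 m from the base axis. Payload 4.1 kg.
Tool frame: the origin (TCP) lies on the centre line of the jaws, within the pads' length; the fingertips stand ctrl.tip_extent ahead of it and the grasp point (between the pads) lies 5 mm behind it (ctrl.tip_extent is the distance from the TCP to the fingertips, in m); z points along the fingers, y is the direction in which the jaws open and shut (so a half turn about z gives the same grasp; the last joint's range is limited). The gripper opens to 85 mm and grips with 20 to 120 N. Pads are 22 mm wide; open, the fingers measure 114 mm over their backs; the gripper's body (76 mm by 85 mm) begins 54 mm behind the grasp point. The pads swing forward as they close: fully open they stand 13 mm farther back than shut.
Start: joints at [62.109, 22.827, 2.584, 88.041, -1.071, 69.15, -2.905], TCP at [0.246, -0.602, 0.245] pointing down, gripper open.
Joint ranges: [-161.44, 161.44], [-28.35, 127.94], [-78.24, 83.42], [0, 140.83], [-78.03, 258.03], [13.02, 114.36], [-168.23, 168.23]. Speed limits (degrees/s): [147.25, 147.25, 180, 180, 180, 180, 180].

## Interface

Orientations are given as [roll, pitch, yaw] about the fixed x, y, z axes, in that order (R = Rz(yaw) Ry(pitch) Rx(roll)).
In Python, from workcell import ctrl gives the robot as it stands.
- The arm moves only by the shell command python3 -m handwheel 'ROWS' [FORCE]. ROWS is JSON, a list of rows, each an object of numbers: "ax", "ay", "az": the turn, a rotation vector about the tool's x, y, z in rad; "x", "y", "z": the shift along the tool's x, y, z in mm; "jaw": the opening, from -1 (shut) to 1 (fully open), so that 0 is half open. In form: [{"ax": .., "ay": .., "az": .., "x": .., "y": .., "z": .., "jaw": ..}, ...]. A call has 1 to 8 rows; each row shifts and turns the pose as measured when the row begins, along the tool's axes as they then stand; what a row does not reach is not made up. A row lasts 1/12 s, in which the tool goes at most 41.7 mm and 7.16 degrees, less where a joint would pass 70% of its speed; a pose out of reach is approached as far as the arm can. A call is refused whole if a number of a shift passes 41.7 or a number of a turn 0.125, either way. A call with a gripper value outside its range is refused whole. The fingers move at their own pace and stop on an object; FORCE is the grip in N (left out, the last holds). Time passes only in rows, so rows that do not move let the fingers close. It gives the time, the measured TCP pose, the force and the opening at its end, in the units of the state.
- ctrl.read_state(): the state, without advancing time (a new reading comes with each control period).
- ctrl.camera(name): name is "side" or "top" or "wrist"; returns a dict with "color" (480x640x3 uint8, blue, green, red), "range_z" (480x640 float32, m along the optical axis (not along the pixel's ray), 0 where there is no reading), "fx", "fy", "cx", "cy" (pixels), "origin" and "orientation" of the camera in the world. Camera axes: x right, y down, z forward; pixel columns grow to the right and rows downward; lengths in m; the calibration is good to about 2 mm. A picture is of the moment at which its call begins.
- ctrl.sign_off(): hands the job in, once; it reports no verdict.
Trained networks look in the newest picture that a camera, given by its name, has taken for a name from the list of things; names that differ only in an ending like _2 or _b are one class to them, and where a whole thing is asked for, a point or a joint stands for the part that bears it (a point fixed in the world has none). Each returns a list of dicts, best first, with "p" (0 to 1); they miss things now and then, are a little off and sometimes report something else, mostly with a low value. They report only what shows in the picture. A call takes as long as a camera call.
- ctrl.find_in(camera, query): "point" ([column, row] in pixels, amid what is visible of it).
- ctrl.spot_point(camera, query): "point" ([column, row] in pixels: a listed point, or the origin of a listed thing).
The state is a dict: "t": time; "qpos": joint angles; "dq": joint speeds; "joint_efforts": joint torques, N m; "tool_pos": TCP position; "ee_rot": TCP orientation; "contact_force": force on the tool from outside, world axes, zero at the start; "torque": the same for the moment, N m; "grip_width": finger opening in m.
Only numpy, scipy, OpenCV 4.12 (cv2) and the standard library are available. Lean on these libraries where they do the work, as an engineer would, in place of code of your own. Each camera call takes 0.05 s, during which the arm holds its last target.

## Task

Close the aluminium pot and check its joint for leaks; the sounder is already running inside. Lower the lid gently so that all its lugs pass between the pot's lugs and it sits flat, then turn it clockwise to the stop and let go. Then take the leak-test pen from its stand and, with the pen leaning outwards 30 to 35 degrees to clear the overhanging rim, run its tip lightly and slowly, 2 to 3 cm a second, along the joint between lid and ledge from just inside the pot's left front bolt to just inside the right one; put the pen back in its stand and leave the other things alone.

Things in the scene. Friction and masses are not known exactly. Their poses are not given: they have to be found in the camera images.
- pot: open round aluminium pot, 184 mm across its flange, fixed to the bench. Origin: centre of its underside, z up, -x is its front (towards the robot within 15 degrees). Its flat ledge is 60 mm up. Four bolt heads, 11 mm wide and 6 mm high, stand on the ledge 85 mm from the axis, 54 degrees left and right of the front and of the back; the front joint lies between the two front ones
- pot_seat (a point): on the pot's axis 42 mm up, where the lid's origin comes to lie once closed. The pot's bore is 132 mm; six inward steel lugs (30 mm wide, 8 mm thick, 11.5 mm inward, tops flush with the ledge) leave six gaps, centred 0, 60, 120.. degrees about z from the pot's x. A stop under the clockwise end of each lug limits the closed lid's turn to about 32 degrees from the middle of the gaps
- lid_handle (a point): centre of the lid's black bar handle: 116 mm long along this point's x, 16 mm wide, 16 mm high, 80 mm free between its posts, 26 mm clear under it; z up along the lid's axis. 88 mm above the bench at first, 130 mm above the pot's underside when fully closed. The lid fits any way round in steps of 60 degrees; lowered over the gaps it has 3.5 mm play each side, then turns clockwise (from above)
- lid: the loose round aluminium lid, 162 mm across, 96 mm high over the handle, 0.45 kg; origin on its axis at the bottom of its lugs, axes as lid_handle. Neck 104 mm across with six outward lugs at its bottom (20 mm wide, 8 mm thick, 10 mm outward, at 0, 60, 120.. degrees from x: two lie under the handle's ends); the flat underside of its 144 mm seal flange, 18 mm up, rests on the pot's ledge
- lock_a (a point): on the pot's axis, 56 mm up; its x axis points through the middle of one inward lug (30 degrees from the pot's x). With the lid locked, the handle lies along the x axis of lock_a, lock_b or lock_c, within a few degrees
- lock_b (a point): as lock_a, -30 degrees from the pot's x
- lock_c (a point): as lock_a, 90 degrees from the pot's x
- pen_grip (a point): middle of the black square grip (15.5 mm across flats, 66 mm long) of the leak-test pen, 131 mm from its tip; z along the pen towards its back end, flats square to x and y. At first the pen stands loosely in its stand, leaning 35 degrees towards the robot, its y axis level
- pen_tip (a point): the point of the pen, z as pen_grip. The pen is 175 mm long, 90 g: steel nose 8 mm thick for 45 mm, widening to a 16 mm round body at 60 mm, square grip from 98 to 164 mm
- pen: the same pen; origin at the tip, z towards its back end
- stand_seat (a point): where the pen's tip rests in the stand; z along the bore, upwards. The stand, fixed to the bench, is a grey foot 112 x 78 mm with a dark tube 36 mm thick that leans 35 degrees from upright towards the robot. Bore 24 mm wide (16 mm in its lowest 39 mm), flared to 36 mm at the mouth
- stand_mouth (a point): centre of the flared mouth of the stand's bore, 88 mm along the bore from the seat, 4 mm above the resting pen's axis and 99 mm above the bench
- seam_0 (a point): point on the front joint, 2.5 mm over the ledge, 4 mm out from the lid's flange, 76 mm from the pot's axis, under the lid's rim (which overhangs the joint by 9 mm, 30 mm above it); seam_0 is the left end (45 degrees left of the pot's front, seen from the robot), then every 15 degrees (20 mm) to seam_6, the right end
- seam_1 (a point): the same, 30 degrees left of the front
- seam_2 (a point): the same, 15 degrees left of the front
- seam_3 (a point): the same, 0 degrees from the front
- seam_4 (a point): the same, 15 degrees right of the front
- seam_5 (a point): the same, 30 degrees right of the front
- seam_6 (a point): the same, 45 degrees right of the front
- tape: roll of tape, 96 mm across, 25 mm high; a bystander
- dish: glass petri dish, 60 mm across, 12 mm high; a bystander
- brush: thin brush, 180 mm long; a bystander
- cork: cork block 36 x 50 x 38 mm; a bystander

How it is judged:
By the outcome, as a careful person would: the job done as asked, in the order asked, and still so for the second after the job is handed in, with the robot touching nothing.
It also fails if it takes over 72 s, if anything falls off the work surface, if the arm or the gripper's body presses on something with over 40 N, if the wrist force passes 120 N, or if a joint passes its speed limit or range.

## Working session

There is one attempt and no reset: what is moved stays moved. The work goes in short steps, Python scripts to look and compute and a shell command to move; the robot and the scene stay as the last step left them, time stands still between calls to the robot, and variables do not carry over. Pictures are saved under pics/ and viewed, and the job is handed in when it is done.

I'll start by looking at the state and the three camera views.

```bash
ls; mkdir -p pics
python3 - <<'E'
from workcell import ctrl
import cv2
print(ctrl.read_state()); print(ctrl.tip_extent)
for n in ["side","top","wrist"]:
    c=ctrl.camera(n); cv2.imwrite(f"pics/a_{n}.png",c["color"]); print(n,c["fx"],c["fy"],c["cx"],c["cy"],c["origin"],c["orientation"])
E
```

```text
pics
{'t': 0.0, 'qpos': array([62.11092783, 22.87330711,  2.58210224, 88.11448097, -1.07377752,
       69.14948048, -2.90611643]), 'dq': array([ 0.07050705, -0.03993946, -0.00131285, -0.05656261,  0.0053319 ,
       -0.0814511 ,  0.04975816]), 'joint_efforts': array([ 4.00324143e-04, -4.75125718e+01,  1.36465531e+00, -2.54216820e+01,
        1.16019265e-02,  9.63614148e-03, -2.69808129e-05]), 'tool_pos': array([ 0.24555809, -0.60117519,  0.24424605]), 'ee_rot': array([-1.79887114e+02,  6.39816012e-03,  2.22194458e+01]), 'contact_force': array([ 0.15744868,  0.33381623, -0.10126781]), 'torque': array([-0.00698562, -0.01484259,  0.02940158]), 'grip_width': 0.08508408059510716}
0.014
side 534.6697832736412 534.6697832736412 313.24927938138336 234.3175228856466 [0.33949061 1.09741266 0.68298889] [-122.85647482    1.17064139 -166.80916438]
top 459.08542122777817 459.08542122777817 318.1158466499066 243.4294421781044 [0.35654456 0.23526427 0.93718189] [-166.38551973   -0.32627919  -80.6282104 ]
wrist 345.85613675478254 345.85613675478254 320.0052606001573 242.0212184830851 [ 0.30563945 -0.57614811  0.37292974] [ 1.64845168e+02  8.86422705e-02 -6.77499743e+01]
```

View pics/a_side.png

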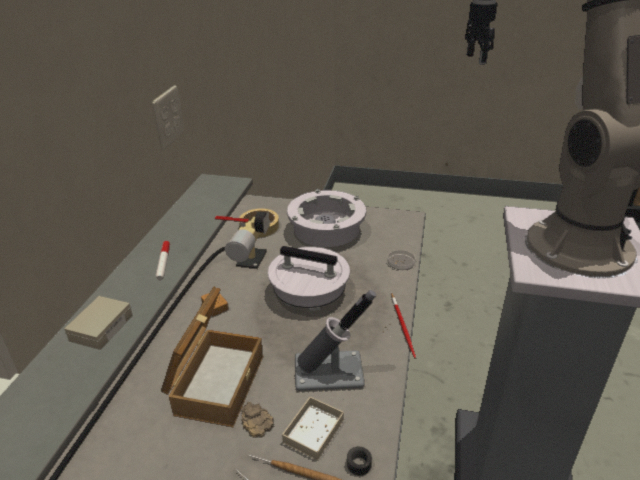

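View pics/a_top.png

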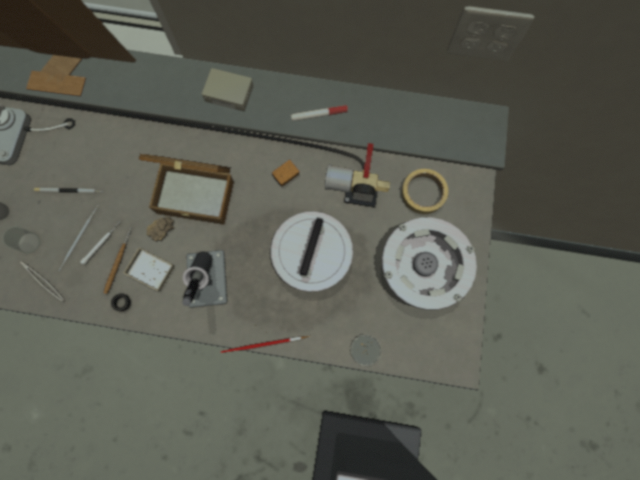

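View pics/a_wrist.png

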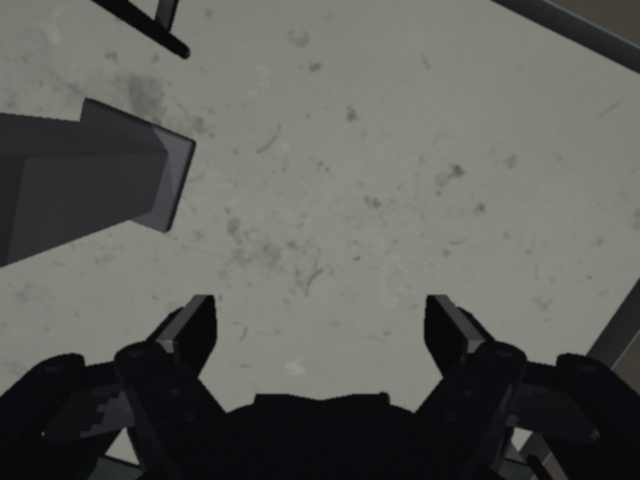

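```bash
cat > h.py <<'E'
from workcell import ctrl
import numpy as np, cv2
from scipy.spatial.transform import Rotation as R
def rot(rpy): return R.from_euler('xyz',rpy,degrees=True).as_matrix()
def ray(c,p):
    d=np.array([(p[0]-c["cx"])/c["fx"],(p[1]-c["cy"])/c["fy"],1.0]); return rot(c["orientation"])@d
def depth_pt(c,p,w=2):
    u,v=int(round(p[0])),int(round(p[1])); a=c["range_z"][max(0,v-w):v+w+1,max(0,u-w):u+w+1]; a=a[a>0]
    if len(a)==0: return None
    return np.array(c["origin"])+ray(c,p)*np.median(a)
def plane_pt(c,p,z):
    r=ray(c,p); o=np.array(c["origin"]); return o+r*(z-o[2])/r[2]
def tri(obs):
    A=np.zeros((3,3));b=np.zeros(3)
    for c,p in obs:
        r=ray(c,p); r/=np.linalg.norm(r); M=np.eye(3)-np.outer(r,r); A+=M; b+=M@np.array(c["origin"])
    x=np.linalg.solve(A,b)
    res=[np.linalg.norm((np.eye(3)-np.outer(*(2*[ray(c,p)/np.linalg.norm(ray(c,p))])))@(x-np.array(c["origin"]))) for c,p in obs]
    return x,max(res)
def proj(c,X):
    q=rot(c["orientation"]).T@(np.asarray(X)-np.array(c["origin"])); return np.array([c["fx"]*q[0]/q[2]+c["cx"],c["fy"]*q[1]/q[2]+c["cy"]])
def cloud(c):
    v,u=np.mgrid[0:480,0:640]; z=c["range_z"]
    P=np.stack([(u-c["cx"])/c["fx"]*z,(v-c["cy"])/c["fy"]*z,z],-1)@rot(c["orientation"]).T+np.array(c["origin"])
    return P
np.set_printoptions(precision=4,suppress=True)
E
python3 - <<'E'
from h import *
cs={n:ctrl.camera(n) for n in ["side","top"]}
import pickle; pickle.dump(cs,open("cs0.pkl","wb"))
for q in ["pot","pot_seat","lid_handle","lid","lock_a","lock_b","lock_c","pen_grip","pen_tip","stand_seat","stand_mouth"]+["seam_%d"%i for i in (0,3,6)]+["tape","dish","brush","cork"]:
    o={}
    for n in cs:
        r=ctrl.spot_point(n,q); o[n]=r
    for n in cs: print(q,n,[(np.round(x["point"],1).tolist(),round(x["p"],2)) for x in o[n][:4]])
    if o["side"] and o["top"]:
        print("   tri",tri([(cs[n],o[n][0]["point"]) for n in cs]))
E
```

```text
pot side [([345.8, 218.3], 0.59)]
pot top [([422.0, 267.0], 0.68), ([190.7, 277.5], 0.63)]
   tri (array([0.5379, 0.0555, 0.0472]), np.float64(0.018174423252324174))
pot_seat side [([324.4, 211.7], 0.63)]
pot_seat top [([426.7, 264.1], 0.76), ([423.2, 194.0], 0.66)]
   tri (array([0.5676, 0.0478, 0.0503]), np.float64(0.004463038067739517))
lid_handle side [([309.2, 253.5], 0.95)]
lid_handle top [([312.9, 244.8], 0.66)]
   tri (array([0.5544, 0.2732, 0.0894]), np.float64(0.0012137166058110535))
lid side [([325.4, 227.7], 0.69), ([306.2, 287.9], 0.55), ([355.7, 199.5], 0.44), ([360.5, 213.6], 0.32)]
lid top [([312.5, 256.1], 0.63)]
   tri (array([0.5216, 0.2679, 0.1489]), np.float64(0.00012603582304576314))
lock_a side [([326.2, 212.5], 0.85), ([322.9, 211.6], 0.71), ([322.7, 210.3], 0.65)]
lock_a top [([430.5, 262.3], 0.73), ([426.4, 262.8], 0.68), ([437.7, 298.0], 0.67), ([430.7, 260.0], 0.59)]
   tri (array([0.5695, 0.0392, 0.0441]), np.float64(0.00014378499490458503))
lock_b side [([326.2, 212.5], 0.85), ([322.9, 211.6], 0.71), ([322.7, 210.3], 0.65)]
lock_b top [([430.5, 262.3], 0
[... 1931 characters left out ...]

tape top [([425.6, 189.0], 0.62)]
   tri (array([ 0.7395,  0.0545, -0.0124]), np.float64(0.004473927593508017))
dish side [([400.2, 263.3], 0.9)]
dish top [([366.5, 348.2], 0.56), ([432.0, 260.4], 0.18)]
   tri (array([ 0.3849,  0.1362, -0.0071]), np.float64(0.0006487893716625539))
brush side [([402.7, 323.5], 0.71), ([323.9, 212.1], 0.24)]
brush top [([267.4, 344.7], 0.9), ([426.0, 264.3], 0.68)]
   tri (array([ 0.3606,  0.3331, -0.0025]), np.float64(0.000664722323895593))
cork side [([215.9, 308.6], 0.75), ([338.5, 329.0], 0.48)]
cork top [([284.6, 175.2], 0.89), ([191.8, 284.9], 0.75), ([441.2, 300.0], 0.74)]
   tri (array([ 0.7216,  0.3643, -0.0035]), np.float64(2.1543354560101802e-05))
```

Run:
```python
from h import *
import pickle; cs=pickle.load(open("cs0.pkl","rb"))
for n in cs:
    c=cs[n];P=cloud(c);ok=c["range_z"]>0;g=c["color"].max(-1)
    m=ok&(np.hypot(P[...,0]-.554,P[...,1]-.273)<.09)&(P[...,2]>.075)&(g<70)
    Q=P[m]; 
    w,v=np.linalg.eigh(np.cov(Q[:,:2].T)); e=v[:,1]; pr=(Q[:,:2]-Q[:,:2].mean(0))@e
    print(n,"handle n",len(Q),"mean",Q.mean(0),"dir",np.degrees(np.arctan2(e[1],e[0])),"mid",Q[:,:2].mean(0)+e*(pr.max()+pr.min())/2,pr.max()-pr.min(), np.percentile(Q[:,2],[5,50,95]))
    # lid top surface bright
    m=ok&(np.hypot(P[...,0]-.554,P[...,1]-.273)<.11)&(P[...,2]>.03)&(P[...,2]<.07)
    Q=P[m];print("lid top z",np.percentile(Q[:,2],[5,25,50,75,95]),len(Q))
    hull=cv2.convexHull(Q[:,:2].astype(np.float32)); print(cv2.minEnclosingCircle(hull))
    # pot
    m=ok&(np.hypot(P[...,0]-.569,P[...,1]-.045)<.12)&(P[...,2]>.05)&(P[...,2]<.075)
    Q=P[m];print("pot z",np.percentile(Q[:,2],[5,25,50,75,95]),len(Q)); print(cv2.minEnclosingCircle(Q[:,:2].astype(np.float32)))
# crop views
t=cs["top"]["color"]; cv2.imwrite("pics/b_pot.png",cv2.resize(t[205:325,365:495],None,fx=5,fy=5,interpolation=cv2.INTER_CUBIC)[:600])
```

```text
side handle n 502 mean [0.5537 0.2828 0.0919] dir 172.7528794983472 mid [0.5538 0.2827] 0.1154028077227919 [0.0841 0.0933 0.0971]
lid top z [0.0356 0.0521 0.0533 0.0545 0.0563] 2984
((0.5544495582580566, 0.27852946519851685), 0.0829022154211998)
pot z [0.052  0.0578 0.0593 0.0604 0.0621] 1831
((0.5675349831581116, 0.04738927260041237), 0.0943848118185997)
top handle n 430 mean [0.5504 0.2764 0.0945] dir 172.8401235885669 mid [0.5514 0.2762] 0.11257662154441916 [0.0917 0.0945 0.097 ]
lid top z [0.0493 0.0511 0.0523 0.0536 0.0553] 4578
((0.5533862113952637, 0.2750837504863739), 0.08124509453773499)
pot z [0.0556 0.0577 0.0589 0.06   0.0619] 3929
((0.5667513608932495, 0.044609542936086655), 0.09240883588790894)
```

View pics/b_pot.png

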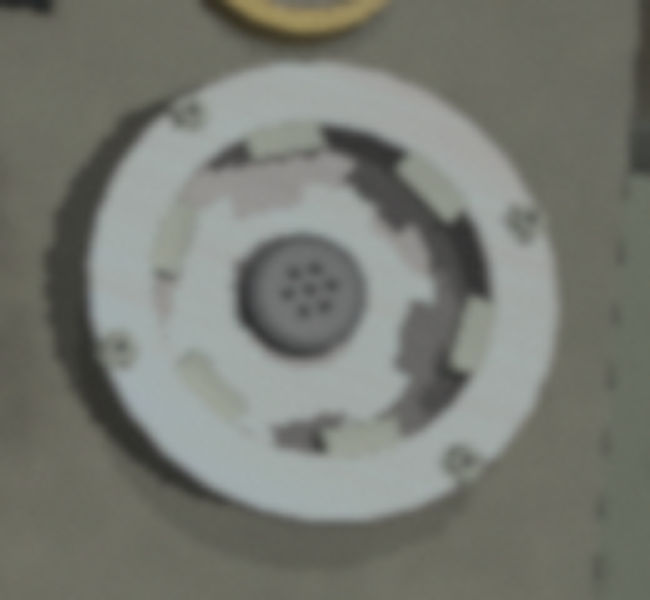

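The crop shows the pot with bolts at crop pixels (188,112), (522,222), (460,460), (122,348) and six steel lugs. From these I can get the pot's yaw.

Run:
```python
from h import *
import pickle; cs=pickle.load(open("cs0.pkl","rb")); c=cs["top"]
B=[(188,112),(522,222),(460,460),(122,348)]
X=np.array([plane_pt(c,(365+u/5-.4,205+v/5-.4),.065) for u,v in B]); print(X); ctr=X.mean(0);print(ctr)
d=X-ctr; print(np.hypot(d[:,0],d[:,1]),np.degrees(np.arctan2(d[:,1],d[:,0])))
L=[(285,138),(432,190),(473,335),(363,437),(212,387),(175,235)]
Y=np.array([plane_pt(c,(365+u/5-.4,205+v/5-.4),.06) for u,v in L]); c2=Y.mean(0); d=Y-c2; a=np.degrees(np.arctan2(d[:,1],d[:,0]))
print(c2,np.hypot(d[:,0],d[:,1]),a,np.mod(a,60))
```

```text
[[ 0.626   0.1065  0.065 ]
 [ 0.6031 -0.0277  0.065 ]
 [ 0.5063 -0.0124  0.065 ]
 [ 0.528   0.1202  0.065 ]]
[0.5658 0.0466 0.065 ]
[0.0848 0.0832 0.0839 0.0827] [  44.8641  -63.3793 -135.2545  117.1945]
[0.5663 0.0452 0.06  ] [0.0608 0.0593 0.0603 0.0603 0.0603 0.0605] [  20.5433  -40.1266  -99.3951 -159.2555  140.7257   79.8501] [20.5433 19.8734 20.6049 20.7445 20.7257 19.8501]
```

```bash
cat > plan.py <<'E'
import sys, json
from h import *
def plan(pos,rpy,n=None,lim=40.0,tl=0.12,dec=0,r0=None,p0=None,prnt=True):
    s=ctrl.read_state(); p=np.array(s["tool_pos"]) if p0 is None else np.array(p0); Rc=R.from_euler('xyz',s["ee_rot"],degrees=True) if r0 is None else R.from_euler('xyz',r0,degrees=True)
    pos=np.array(pos); Rt=R.from_euler('xyz',rpy,degrees=True)
    d=pos-p; rv=(Rc.inv()*Rt).as_rotvec()
    N=max(int(np.ceil(np.linalg.norm(d)*1000/lim)),int(np.ceil(np.linalg.norm(rv)/tl)),1)
    if n: N=n
    rows=[]
    Rk=Rc;pk=p.copy()
    for k in range(N):
        tgt=p+d*(k+1)/N; Rn=Rc*R.from_rotvec(rv*(k+1)/N)
        sh=Rk.inv().apply(tgt-pk)*1000; w=(Rk.inv()*Rn).as_rotvec()
        r={}
        for a,x in zip(("ax","ay","az"),np.round(w,3)):
            if abs(x)>=.001: r[a]=float(x)
        for a,x in zip("xyz",np.round(sh,dec)):
            if abs(x)>0: r[a]=float(x) if dec else int(x)
        rows.append(r); 
        w=np.array([r.get(a,0) for a in("ax","ay","az")]); sh=np.array([r.get(a,0) for a in "xyz"])
        pk=pk+Rk.apply(sh/1000); Rk=Rk*R.from_rotvec(w)
    for i in range(0,N,8): print(json.dumps(rows[i:i+8]))
    print("N",N)
    return rows
E
python3 - <<'E'
from plan import *
plan([.566,.0455,.30],[180,0,140])
E
```

```text
[{"az": -0.108, "x": 28, "y": -25, "z": -3}, {"az": -0.108, "x": 32, "y": -22, "z": -3}, {"az": -0.109, "x": 33, "y": -19, "z": -3}, {"az": -0.108, "x": 35, "y": -14, "z": -3}, {"az": -0.108, "x": 36, "y": -11, "z": -2}, {"az": -0.108, "x": 38, "y": -7, "z": -3}, {"az": -0.108, "x": 38, "y": -3, "z": -3}, {"az": -0.109, "x": 37, "y": 1, "z": -3}]
[{"az": -0.108, "x": 38, "y": 6, "z": -3}, {"az": -0.108, "x": 37, "y": 9, "z": -3}, {"az": -0.108, "x": 36, "y": 13, "z": -3}, {"az": -0.108, "x": 33, "y": 17, "z": -3}, {"az": -0.108, "x": 32, "y": 21, "z": -2}, {"az": -0.109, "x": 30, "y": 24, "z": -3}, {"az": -0.108, "x": 26, "y": 27, "z": -3}, {"az": -0.108, "x": 24, "y": 30, "z": -3}]
[{"az": -0.108, "x": 20, "y": 32, "z": -3}, {"az": -0.108, "x": 17, "y": 34, "z": -3}, {"az": -0.109, "x": 13, "y": 36, "z": -3}]
N 19
```

```bash
python3 -m handwheel '[{"az":-0.108,"x":28,"y":-25,"z":-3},{"az":-0.108,"x":32,"y":-22,"z":-3},{"az":-0.109,"x":33,"y":-19,"z":-3},{"az":-0.108,"x":35,"y":-14,"z":-3},{"az":-0.108,"x":36,"y":-11,"z":-2},{"az":-0.108,"x":38,"y":-7,"z":-3},{"az":-0.108,"x":38,"y":-3,"z":-3},{"az":-0.109,"x":37,"y":1,"z":-3}]'
```

```text
schema error: expected keys ax, ay, az, x, y, z, jaw
```

```bash
python3 - <<'E'
s=open('plan.py').read()
s=s.replace("    for i in range(0,N,8): print(json.dumps(rows[i:i+8]))","    full=[{**{k:r.get(k,0) for k in ('ax','ay','az','x','y','z')},'jaw':jaw} for r in rows]\n    for i in range(0,N,8): print(json.dumps(full[i:i+8],separators=(',',':')))")
s=s.replace("prnt=True","jaw=1")
open('plan.py','w').write(s)
E
python3 -m handwheel '[{"ax":0,"ay":0,"az":-0.108,"x":28,"y":-25,"z":-3,"jaw":1},{"ax":0,"ay":0,"az":-0.108,"x":32,"y":-22,"z":-3,"jaw":1},{"ax":0,"ay":0,"az":-0.109,"x":33,"y":-19,"z":-3,"jaw":1},{"ax":0,"ay":0,"az":-0.108,"x":35,"y":-14,"z":-3,"jaw":1},{"ax":0,"ay":0,"az":-0.108,"x":36,"y":-11,"z":-2,"jaw":1},{"ax":0,"ay":0,"az":-0.108,"x":38,"y":-7,"z":-3,"jaw":1},{"ax":0,"ay":0,"az":-0.108,"x":38,"y":-3,"z":-3,"jaw":1},{"ax":0,"ay":0,"az":-0.109,"x":37,"y":1,"z":-3,"jaw":1}]'
python3 - <<'E'
from plan import *
s=ctrl.read_state();print(s["qpos"],s["tool_pos"],s["ee_rot"],s["t"])
plan([.566,.0455,.30],[180,0,140])
E
```

```text
t: 2.72
tool_pos: [0.3748, -0.3268, 0.2661]
ee_rot: [-179.9, 0.5, 73.0]
contact_force: [0.3, -1.2, -0.7]
grip_width: 0.0852
[ 48.2314   6.493  -13.4712 106.5465   2.1761  67.1413  16.9969] [ 0.3748 -0.3268  0.2661] [-179.8588    0.4752   72.9993] 2.7167
[{"ax":-0.001,"ay":0.001,"az":-0.106,"x":37,"y":7,"z":-3,"jaw":1},{"ax":0,"ay":0,"az":-0.107,"x":37,"y":10,"z":-4,"jaw":1},{"ax":-0.001,"ay":0.001,"az":-0.106,"x":35,"y":15,"z":-3,"jaw":1},{"ax":0,"ay":0,"az":-0.106,"x":33,"y":18,"z":-3,"jaw":1},{"ax":-0.001,"ay":0.001,"az":-0.107,"x":32,"y":22,"z":-4,"jaw":1},{"ax":-0.001,"ay":0,"az":-0.106,"x":29,"y":24,"z":-3,"jaw":1},{"ax":0,"ay":0.001,"az":-0.106,"x":26,"y":28,"z":-3,"jaw":1},{"ax":-0.001,"ay":0,"az":-0.106,"x":23,"y":30,"z":-3,"jaw":1}]
[{"ax":-0.001,"ay":0.001,"az":-0.107,"x":19,"y":33,"z":-4,"jaw":1},{"ax":0,"ay":0,"az":-0.106,"x":16,"y":34,"z":-3,"jaw":1},{"ax":-0.001,"ay":0.001,"az":-0.106,"x":13,"y":36,"z":-3,"jaw":1}]
N 11
```

```bash
python3 -m handwheel '[{"ax":0,"ay":0.001,"az":-0.107,"x":37,"y":7,"z":-3,"jaw":1},{"ax":0,"ay":0,"az":-0.107,"x":37,"y":10,"z":-4,"jaw":1},{"ax":0,"ay":0.001,"az":-0.107,"x":35,"y":15,"z":-3,"jaw":1},{"ax":0,"ay":0,"az":-0.107,"x":33,"y":18,"z":-3,"jaw":1},{"ax":0,"ay":0.001,"az":-0.107,"x":32,"y":22,"z":-4,"jaw":1},{"ax":0,"ay":0,"az":-0.107,"x":29,"y":24,"z":-3,"jaw":1},{"ax":0,"ay":0.001,"az":-0.107,"x":26,"y":28,"z":-3,"jaw":1},{"ax":0,"ay":0,"az":-0.107,"x":23,"y":30,"z":-3,"jaw":1}]' | head -3
python3 -m handwheel '[{"ax":0,"ay":0,"az":-0.107,"x":19,"y":33,"z":-4,"jaw":1},{"ax":0,"ay":0,"az":-0.107,"x":16,"y":34,"z":-3,"jaw":1},{"ax":0,"ay":0,"az":-0.107,"x":13,"y":36,"z":-3,"jaw":1},{"ax":0,"ay":0,"az":0,"x":0,"y":0,"z":0,"jaw":1}]'
python3 - <<'E'
from plan import *
s=ctrl.read_state();print(s["qpos"],s["tool_pos"],s["ee_rot"],s["t"])
c=ctrl.camera("wrist"); cv2.imwrite("pics/c_wrist.png",c["color"]); import pickle; pickle.dump(c,open("cw1.pkl","wb"))
print(c["origin"],c["orientation"])
E
```

```text
t: 3.38
tool_pos: [0.5115, -0.0392, 0.2939]
ee_rot: [-179.8, 0.5, 124.4]
t: 3.72
tool_pos: [0.561, 0.0796, 0.3059]
ee_rot: [179.9, 0.4, 144.5]
contact_force: [0.4, 1.3, 0.1]
grip_width: 0.0855
[ 19.6117  14.5949 -38.9814  94.3196   9.7775  74.1041  33.439 ] [0.561  0.0796 0.3059] [179.8809   0.4328 144.5375] 3.7167
[0.5046 0.1186 0.4339] [164.3152  -0.1635  54.5613]
```

View pics/c_wrist.png

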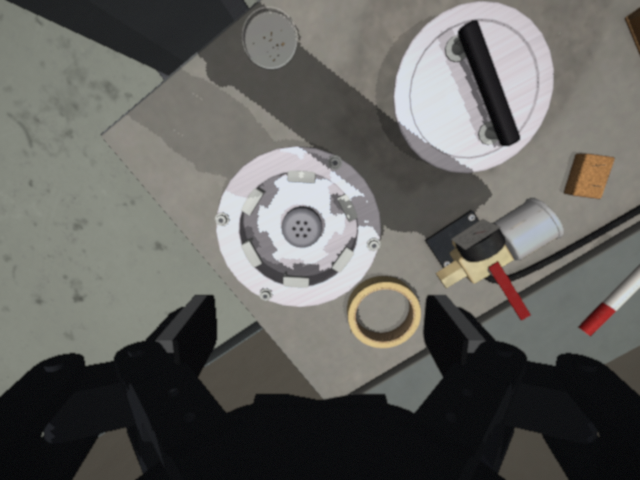

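The wrist view shows the pot bolts at (223,219), (336,161), (374,244), (266,293), and the lid with its handle running from (470,28) to (510,138).

Run:
```python
from h import *
import pickle; cs=pickle.load(open("cs0.pkl","rb")); c=pickle.load(open("cw1.pkl","rb"))
B=[(374.5,244),(266,293.5),(223,219),(336.5,161)]
X=np.array([plane_pt(c,p,.065) for p in B]); ctr=X.mean(0);print(X,ctr)
d=X-ctr; a=np.degrees(np.arctan2(d[:,1],d[:,0]));print(np.hypot(d[:,0],d[:,1]),a, (a-[54,-54,-126,126]+180)%360-180)
T=[(188,112),(522,222),(460,460),(122,348)]
for (u,v),p in zip(T,B): print(tri([(cs["top"],(365+u/5-.4,205+v/5-.4)),(c,p)]))
P=cloud(c);ok=c["range_z"]>0;g=c["color"].max(-1)
m=ok&(np.hypot(P[...,0]-.554,P[...,1]-.273)<.09)&(P[...,2]>.07)&(g<70)
Q=P[m]; 
w,v=np.linalg.eigh(np.cov(Q[:,:2].T)); e=v[:,1]; pr=(Q[:,:2]-Q[:,:2].mean(0))@e
print("handle n",len(Q),"mean",Q.mean(0),"dir",np.degrees(np.arctan2(e[1],e[0])),"mid",Q[:,:2].mean(0)+e*(pr.max()+pr.min())/2,pr.max()-pr.min(), np.percentile(Q[:,2],[5,50,95]))
m=ok&(np.hypot(P[...,0]-.554,P[...,1]-.273)<.11)&(P[...,2]>.03)&(P[...,2]<.07)
Q=P[m];print("lid top z",np.percentile(Q[:,2],[5,25,50,75,95]),len(Q)); print(cv2.minEnclosingCircle(Q[:,:2].astype(np.float32)))
m=ok&(np.hypot(P[...,0]-.569,P[...,1]-.045)<.12)&(P[...,2]>.05)&(P[...,2]<.075)
Q=P[m];print("pot z",np.percentile(Q[:,2],[5,25,50,75,95]),len(Q)); print(cv2.minEnclosingCircle(Q[:,:2].astype(np.float32)))
r=ctrl.spot_point("wrist","lid_handle"); print(r[:2]); 
ts=cs["top"]; print(tri([(c,r[0]["point"]),(ts,(312.9,244.8))]), tri([(c,r[0]["point"]),(cs["side"],(309.2,253.5))]))
```

```text
[[ 0.6266  0.1073  0.065 ]
 [ 0.6037 -0.0273  0.065 ]
 [ 0.5073 -0.0114  0.065 ]
 [ 0.5283  0.1241  0.065 ]] [0.5665 0.0482 0.065 ]
[0.0843 0.0842 0.084  0.085 ] [  44.5241  -63.7164 -134.8261  116.7062] [-9.4759 -9.7164 -8.8261 -9.2938]
(array([0.6237, 0.1076, 0.0731]), np.float64(0.0002244421961340716))
(array([ 0.6051, -0.0296,  0.0589]), np.float64(0.00025961335217001934))
(array([ 0.5074, -0.0142,  0.0578]), np.float64(0.0002665853210928233))
(array([0.5264, 0.1229, 0.0788]), np.float64(0.0013809922115035793))
handle n 2783 mean [0.5497 0.2742 0.0937] dir 172.89950614238535 mid [0.5525 0.2739] 0.11340230532178688 [0.0851 0.0954 0.0972]
lid top z [0.0516 0.0527 0.0537 0.0547 0.056 ] 18250
((0.5538866519927979, 0.2771076560020447), 0.08138152211904526)
pot z [0.0584 0.0596 0.0601 0.0607 0.0617] 11914
((0.5676627159118652, 0.04626891016960144), 0.0922420546412468)
[{'point': [487.6, 87.0], 'p': 0.95}]
(array([0.5532, 0.2728, 0.0947]), np.float64(0.0011861302878078148)) (array([0.5528, 0.2745, 0.0901]), np.float64(8.604106395121345e-05))
```

Run:
```python
from plan import *
plan([.5535,.2755,.17],[180,0,172.85],n=8)
```

```text
[{"ax":-0.001,"ay":0.001,"az":-0.063,"x":16,"y":20,"z":17,"jaw":1},{"ax":-0.001,"ay":0.001,"az":-0.063,"x":14,"y":21,"z":16,"jaw":1},{"ax":-0.001,"ay":0.001,"az":-0.063,"x":13,"y":22,"z":17,"jaw":1},{"ax":-0.001,"ay":0.001,"az":-0.064,"x":12,"y":23,"z":17,"jaw":1},{"ax":0,"ay":0.001,"az":-0.063,"x":10,"y":23,"z":16,"jaw":1},{"ax":-0.001,"ay":0.001,"az":-0.063,"x":9,"y":24,"z":17,"jaw":1},{"ax":-0.001,"ay":0.001,"az":-0.063,"x":7,"y":25,"z":17,"jaw":1},{"ax":-0.001,"ay":0,"az":-0.063,"x":5,"y":25,"z":17,"jaw":1}]
N 8
```

```bash
python3 -m handwheel '[{"ax":0,"ay":0.001,"az":-0.07,"x":18,"y":22,"z":17,"jaw":1},{"ax":0,"ay":0.001,"az":-0.07,"x":16,"y":24,"z":17,"jaw":1},{"ax":0,"ay":0.001,"az":-0.07,"x":14,"y":25,"z":17,"jaw":1},{"ax":0,"ay":0.001,"az":-0.065,"x":12,"y":25,"z":17,"jaw":1},{"ax":0,"ay":0.001,"az":-0.06,"x":10,"y":23,"z":16,"jaw":1},{"ax":0,"ay":0.001,"az":-0.05,"x":8,"y":22,"z":16,"jaw":1},{"ax":0,"ay":0.001,"az":-0.04,"x":6,"y":16,"z":14,"jaw":1},{"ax":0,"ay":0,"az":-0.03,"x":3,"y":10,"z":10,"jaw":1}]'
python3 - <<'E'
from plan import *
s=ctrl.read_state();print(s["qpos"])
plan([.5535,.2755,.083],[180,0,172.85],n=6)
E
```

```text
t: 4.48
tool_pos: [0.5588, 0.243, 0.1741]
ee_rot: [-178.7, 0.6, 168.9]
contact_force: [-0.8, 1.4, 0.4]
grip_width: 0.0853
[  4.1488  27.4897 -43.3105  97.317   22.0043  64.2441  33.0061]
[{"ax":-0.004,"ay":0.002,"az":-0.011,"x":2,"y":5,"z":15,"jaw":1},{"ax":-0.003,"ay":0.001,"az":-0.012,"x":2,"y":6,"z":15,"jaw":1},{"ax":-0.004,"ay":0.002,"az":-0.011,"x":2,"y":5,"z":15,"jaw":1},{"ax":-0.004,"ay":0.001,"az":-0.012,"x":2,"y":6,"z":15,"jaw":1},{"ax":-0.003,"ay":0.002,"az":-0.011,"x":1,"y":5,"z":15,"jaw":1},{"ax":-0.004,"ay":0.001,"az":-0.012,"x":2,"y":5,"z":16,"jaw":1}]
N 6
```

```bash
python3 -m handwheel '[{"ax":-0.01,"ay":0.005,"az":-0.03,"x":5,"y":14,"z":5,"jaw":1},{"ax":-0.006,"ay":0.003,"az":-0.02,"x":3,"y":10,"z":10,"jaw":1},{"ax":0,"ay":0,"az":-0.01,"x":1,"y":4,"z":15,"jaw":1},{"ax":0,"ay":0,"az":0,"x":0,"y":0,"z":12,"jaw":1},{"ax":0,"ay":0,"az":0,"x":0,"y":0,"z":6,"jaw":1}]'
python3 - <<'E'
from plan import *
c=ctrl.camera("wrist"); cv2.imwrite("pics/d_wrist.png",c["color"])
plan([.5535,.2755,.083],[180,0,172.85],n=4)
E
```

```text
t: 4.9
tool_pos: [0.556, 0.2694, 0.1211]
ee_rot: [-179.5, 0.1, 172.3]
contact_force: [-0.7, -1.4, -0.3]
grip_width: 0.0852
[{"ax":-0.002,"ay":0,"az":-0.003,"x":1,"y":2,"z":9,"jaw":1},{"ax":-0.003,"ay":0,"az":-0.002,"x":0,"y":1,"z":10,"jaw":1},{"ax":-0.002,"ay":0,"az":-0.003,"x":1,"y":2,"z":9,"jaw":1},{"ax":-0.002,"ay":0,"az":-0.002,"x":1,"y":2,"z":9,"jaw":1}]
N 4
```

View pics/d_wrist.png

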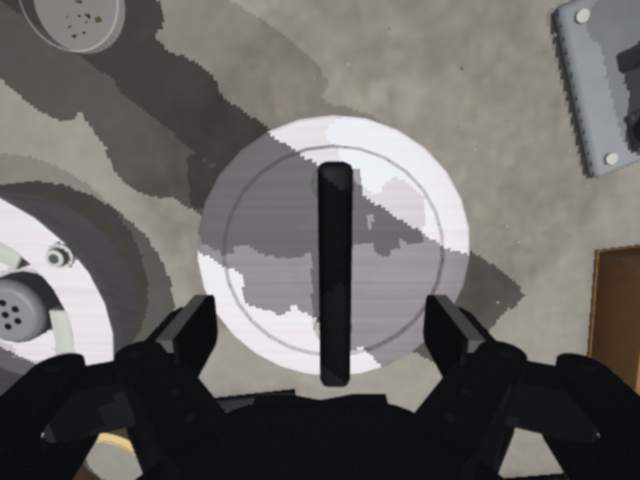

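The handle is aligned between the jaws at column ~335, with about 6 mm left to go to the right, as planned. I'll descend.

```bash
python3 -m handwheel '[{"ax":-0.004,"ay":0,"az":-0.004,"x":2,"y":5,"z":9,"jaw":1},{"ax":-0.003,"ay":0,"az":-0.003,"x":1,"y":3,"z":10,"jaw":1},{"ax":-0.002,"ay":0,"az":-0.002,"x":0,"y":1,"z":10,"jaw":1},{"ax":0,"ay":0,"az":0,"x":0,"y":0,"z":6,"jaw":1},{"ax":0,"ay":0,"az":0,"x":0,"y":0,"z":2,"jaw":1}]'
python3 - <<'E'
from plan import *
plan([.5535,.2755,.083],[180,0,172.85],n=2,dec=1)
E
```

```text
t: 5.37
tool_pos: [0.5552, 0.2762, 0.0798]
ee_rot: [-180.0, 0.1, 172.6]
contact_force: [-0.2, 0.4, 0.2]
grip_width: 0.0853
[{"ax":0,"ay":0.001,"az":-0.002,"x":0.8,"y":-0.5,"z":-1.6,"jaw":1},{"ax":0,"ay":0.001,"az":-0.003,"x":0.8,"y":-0.5,"z":-1.6,"jaw":1}]
N 2
```

```bash
python3 -m handwheel '[{"ax":0,"ay":0.001,"az":-0.004,"x":2,"y":-1,"z":-4,"jaw":0},{"ax":0,"ay":0,"az":-0.002,"x":0,"y":0,"z":0,"jaw":-1},{"ax":0,"ay":0,"az":0,"x":0,"y":0,"z":0,"jaw":-1},{"ax":0,"ay":0,"az":0,"x":0,"y":0,"z":0,"jaw":-1},{"ax":0,"ay":0,"az":0,"x":0,"y":0,"z":0,"jaw":-1},{"ax":0,"ay":0,"az":0,"x":0,"y":0,"z":0,"jaw":-1}]' 60
```

```text
t: 5.87
tool_pos: [0.5537, 0.2762, 0.0852]
ee_rot: [179.9, 0.1, 172.9]
contact_force: [0.9, 0.3, -4.1]
grip_width: 0.0146
```

```bash
python3 -m handwheel '[{"ax":0,"ay":0,"az":0,"x":0,"y":0,"z":-5,"jaw":-1},{"ax":0,"ay":0,"az":0,"x":0,"y":0,"z":-14,"jaw":-1},{"ax":0,"ay":0,"az":0,"x":0,"y":0,"z":-20,"jaw":-1},{"ax":0,"ay":0,"az":0,"x":0,"y":0,"z":-22,"jaw":-1},{"ax":0,"ay":0,"az":0,"x":0,"y":0,"z":-20,"jaw":-1},{"ax":0,"ay":0,"az":0,"x":0,"y":0,"z":-10,"jaw":-1},{"ax":0,"ay":0,"az":0,"x":0,"y":0,"z":-4,"jaw":-1}]'
python3 - <<'E'
from plan import *
c=ctrl.camera("side"); cv2.imwrite("pics/e_side.png",c["color"])
plan([.5671,.0454,.182],[180,0,170.65],n=10,jaw=-1)
E
```

```text
t: 6.45
tool_pos: [0.5493, 0.2724, 0.1822]
ee_rot: [-179.6, -0.4, 173.0]
contact_force: [0.4, 0.2, -4.3]
grip_width: 0.0147
[{"ax":-0.001,"ay":-0.001,"az":0.004,"x":-5,"y":-22,"z":0,"jaw":-1},{"ax":0,"ay":0,"az":0.004,"x":-4,"y":-23,"z":0,"jaw":-1},{"ax":-0.001,"ay":-0.001,"az":0.004,"x":-5,"y":-22,"z":1,"jaw":-1},{"ax":-0.001,"ay":-0.001,"az":0.004,"x":-5,"y":-22,"z":0,"jaw":-1},{"ax":-0.001,"ay":0,"az":0.004,"x":-4,"y":-23,"z":0,"jaw":-1},{"ax":0,"ay":-0.001,"az":0.004,"x":-5,"y":-22,"z":0,"jaw":-1},{"ax":-0.001,"ay":-0.001,"az":0.005,"x":-5,"y":-22,"z":0,"jaw":-1},{"ax":-0.001,"ay":0,"az":0.004,"x":-6,"y":-22,"z":0,"jaw":-1}]
[{"ax":0,"ay":-0.001,"az":0.004,"x":-5,"y":-22,"z":0,"jaw":-1},{"ax":-0.001,"ay":-0.001,"az":0.004,"x":-5,"y":-23,"z":0,"jaw":-1}]
N 10
```

View pics/e_side.png

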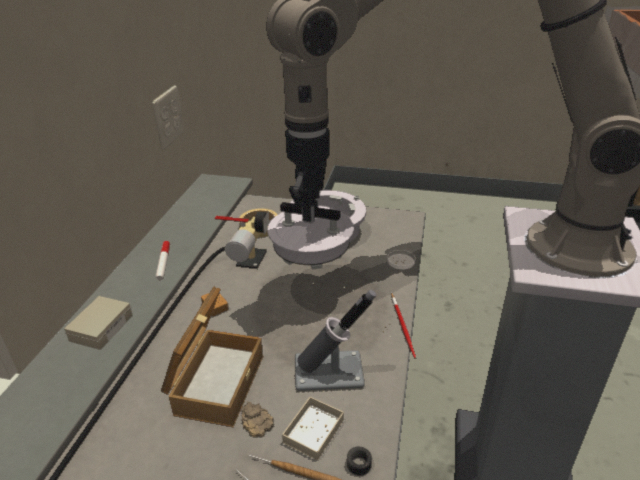

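The side view shows the lid held level and clear of the bench. I'll carry it over the pot.

```bash
python3 -m handwheel '[{"ax":0,"ay":0,"az":0.004,"x":-2,"y":-10,"z":0,"jaw":-1},{"ax":0,"ay":0,"az":0.004,"x":-4,"y":-20,"z":0,"jaw":-1},{"ax":0,"ay":0,"az":0.004,"x":-6,"y":-28,"z":0,"jaw":-1},{"ax":0,"ay":0,"az":0.004,"x":-6,"y":-30,"z":0,"jaw":-1},{"ax":0,"ay":-0.001,"az":0.004,"x":-6,"y":-30,"z":0,"jaw":-1},{"ax":0,"ay":-0.001,"az":0.004,"x":-6,"y":-30,"z":0,"jaw":-1},{"ax":0,"ay":-0.001,"az":0.004,"x":-6,"y":-26,"z":0,"jaw":-1},{"ax":0,"ay":0,"az":0.004,"x":-5,"y":-18,"z":0,"jaw":-1}]'
python3 - <<'E'
from plan import *
print(ctrl.read_state()["qpos"])
plan([.5671,.0454,.17],[180,0,170.65],n=6,jaw=-1)
E
```

```text
t: 7.17
tool_pos: [0.5566, 0.0688, 0.1746]
ee_rot: [-179.4, -1.1, 171.7]
contact_force: [1.5, -0.4, -5.2]
grip_width: 0.0148
[ 23.151   22.9881 -43.7714 103.2016  17.8107  62.269   54.6017]
[{"ax":-0.002,"ay":-0.003,"az":0.003,"x":-2,"y":-4,"z":1,"jaw":-1},{"ax":-0.002,"ay":-0.004,"az":0.003,"x":-3,"y":-3,"z":1,"jaw":-1},{"ax":-0.001,"ay":-0.003,"az":0.003,"x":-2,"y":-4,"z":0,"jaw":-1},{"ax":-0.002,"ay":-0.003,"az":0.003,"x":-2,"y":-3,"z":1,"jaw":-1},{"ax":-0.002,"ay":-0.003,"az":0.004,"x":-3,"y":-4,"z":1,"jaw":-1},{"ax":-0.002,"ay":-0.004,"az":0.003,"x":-2,"y":-4,"z":1,"jaw":-1}]
N 6
```

```bash
python3 -m handwheel '[{"ax":-0.004,"ay":-0.008,"az":0.006,"x":-5,"y":-8,"z":0,"jaw":-1},{"ax":-0.003,"ay":-0.006,"az":0.004,"x":-3,"y":-3,"z":0,"jaw":-1},{"ax":-0.002,"ay":-0.003,"az":0.002,"x":-2,"y":-1,"z":0,"jaw":-1},{"ax":0,"ay":0,"az":0,"x":0,"y":0,"z":0,"jaw":-1}]'
python3 - <<'E'
from plan import *
plan([.5671,.0454,.17],[180,0,170.65],n=2,jaw=-1,dec=1)
E
```

```text
t: 7.5
tool_pos: [0.5628, 0.0456, 0.1702]
ee_rot: [-179.6, -0.5, 170.3]
contact_force: [-0.2, 0.2, -4.9]
grip_width: 0.0146
[{"ax":-0.003,"ay":-0.004,"az":-0.003,"x":-2.1,"y":0.2,"z":0.1,"jaw":-1},{"ax":-0.004,"ay":-0.004,"az":-0.003,"x":-2.1,"y":0.3,"z":0,"jaw":-1}]
N 2
```

```bash
python3 -m handwheel '[{"ax":-0.005,"ay":-0.007,"az":0.003,"x":-4,"y":0,"z":0,"jaw":-1},{"ax":-0.002,"ay":-0.003,"az":0.002,"x":-1,"y":0,"z":0,"jaw":-1},{"ax":0,"ay":0,"az":0,"x":0,"y":0,"z":0,"jaw":-1}]'
python3 - <<'E'
from plan import *
import pickle
d={}
for n in ["top","side","wrist"]:
    c=ctrl.camera(n); d[n]=c; cv2.imwrite(f"pics/f_{n}.png",c["color"])
    P=cloud(c); ok=c["range_z"]>0
    m=ok&(np.hypot(P[...,0]-.566,P[...,1]-.046)<.1)&(P[...,2]>.12)&(P[...,2]<.15)&(c["color"].min(-1)>90)
    Q=P[m]
    print(n,len(Q),np.percentile(Q[:,2],[5,50,95]) if len(Q) else "",cv2.minEnclosingCircle(Q[:,:2].astype(np.float32)))
pickle.dump(d,open("cf.pkl","wb"))
plan([.5671,.0454,.17],[180,0,170.65],n=2,jaw=-1,dec=1)
E
```

```text
t: 7.75
tool_pos: [0.5676, 0.0496, 0.17]
ee_rot: [179.8, 0.1, 170.4]
contact_force: [-0.2, 0.1, -4.6]
grip_width: 0.0149
top 2944 [0.1348 0.1378 0.1405] ((0.5672674179077148, 0.04868908226490021), 0.08124890178442001)
side 1168 [0.1362 0.1386 0.1411] ((0.5677697062492371, 0.0533488430082798), 0.08241332322359085)
wrist 49442 [0.137  0.1386 0.1407] ((0.566775918006897, 0.05032121762633324), 0.08120497316122055)
[{"ax":0.002,"ay":0.001,"az":-0.002,"x":-0.1,"y":-1.9,"z":0,"jaw":-1},{"ax":0.001,"ay":0.001,"az":-0.003,"x":-0.1,"y":-1.9,"z":0,"jaw":-1}]
N 2
```

View pics/f_top.png

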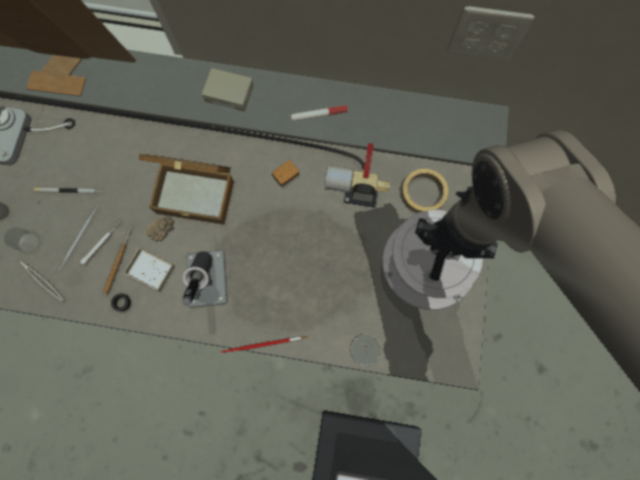

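View pics/f_wrist.png

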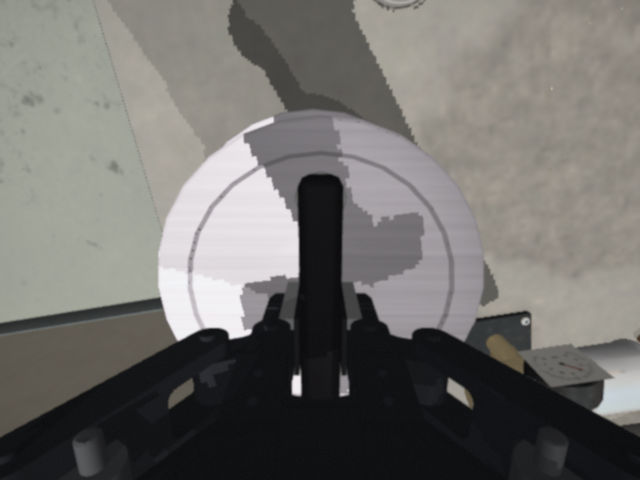

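```bash
python3 -m handwheel '[{"ax":0.002,"ay":0.001,"az":-0.003,"x":0,"y":-2.5,"z":2,"jaw":-1},{"ax":0,"ay":0,"az":-0.002,"x":0,"y":-1,"z":3,"jaw":-1},{"ax":0,"ay":0,"az":0,"x":0,"y":0,"z":3,"jaw":-1},{"ax":0,"ay":0,"az":0,"x":0,"y":0,"z":2,"jaw":-1},{"ax":0,"ay":0,"az":0,"x":0,"y":0,"z":1,"jaw":-1}]'
python3 - <<'E'
from plan import *
print(ctrl.read_state()["dq"])
plan([.5671,.0454,.15],[180,0,170.65],n=2,jaw=-1,dec=1)
E
```

```text
t: 8.32
tool_pos: [0.5669, 0.0463, 0.1583]
ee_rot: [179.9, 0.1, 170.8]
contact_force: [-0.1, 0.1, -4.2]
grip_width: 0.0148
[-0.3796  1.1309  0.4876  0.8471  0.8947 -1.3667 -0.5295]
[{"ax":0.001,"ay":0.001,"az":0.001,"x":-0.1,"y":-0.4,"z":4.1,"jaw":-1},{"ax":0,"ay":0,"az":0.001,"x":-0.2,"y":-0.4,"z":4.2,"jaw":-1}]
N 2
```

```bash
python3 -m handwheel '[{"ax":0.001,"ay":0.001,"az":0.001,"x":0,"y":-0.8,"z":3,"jaw":-1},{"ax":0,"ay":0,"az":0,"x":0,"y":0,"z":3,"jaw":-1},{"ax":0,"ay":0,"az":0,"x":0,"y":0,"z":2,"jaw":-1},{"ax":0,"ay":0,"az":0,"x":0,"y":0,"z":1,"jaw":-1},{"ax":0,"ay":0,"az":0,"x":0,"y":0,"z":0,"jaw":-1}]'
```

```text
t: 8.73
tool_pos: [0.5664, 0.0451, 0.1475]
ee_rot: [-180.0, -0.1, 170.7]
contact_force: [-0.2, 0.4, -4.9]
grip_width: 0.0149
```

```bash
python3 -m handwheel '[{"ax":0,"ay":-0.001,"az":0,"x":-0.5,"y":0,"z":1.5,"jaw":-1},{"ax":0,"ay":0,"az":0,"x":0,"y":0,"z":1.5,"jaw":-1},{"ax":0,"ay":0,"az":0,"x":0,"y":0,"z":1.5,"jaw":-1}]'; python3 -m handwheel '[{"ax":0,"ay":0,"az":0,"x":0,"y":0,"z":1.5,"jaw":-1},{"ax":0,"ay":0,"az":0,"x":0,"y":0,"z":1.5,"jaw":-1},{"ax":0,"ay":0,"az":0,"x":0,"y":0,"z":1.5,"jaw":-1}]'
```

```text
t: 8.98
tool_pos: [0.5673, 0.0451, 0.1431]
ee_rot: [180.0, 0.0, 170.7]
contact_force: [0.1, -0.3, -4.9]
grip_width: 0.0152
t: 9.23
tool_pos: [0.5675, 0.0451, 0.1383]
ee_rot: [180.0, 0.1, 170.7]
contact_force: [-0.5, -0.2, -4.7]
grip_width: 0.0146
```

```bash
python3 -m handwheel '[{"ax":0,"ay":0,"az":0,"x":0.2,"y":0,"z":1.5,"jaw":-1},{"ax":0,"ay":0,"az":0,"x":0,"y":0,"z":1.5,"jaw":-1},{"ax":0,"ay":0,"az":0,"x":0,"y":0,"z":1.5,"jaw":-1},{"ax":0,"ay":0,"az":0,"x":0,"y":0,"z":1.2,"jaw":-1}]'; python3 -m handwheel '[{"ax":0,"ay":0,"az":0,"x":0,"y":0,"z":1,"jaw":-1},{"ax":0,"ay":0,"az":0,"x":0,"y":0,"z":1,"jaw":-1}]'
```

```text
t: 9.57
tool_pos: [0.5672, 0.0452, 0.1318]
ee_rot: [180.0, 0.1, 170.7]
contact_force: [-0.9, -0.0, -3.9]
grip_width: 0.015
t: 9.73
tool_pos: [0.5672, 0.0452, 0.1296]
ee_rot: [180.0, 0.1, 170.7]
contact_force: [0.8, 1.0, -4.2]
grip_width: 0.0153
```

```bash
python3 -m handwheel '[{"ax":0,"ay":0,"az":0,"x":0,"y":0,"z":1,"jaw":-1},{"ax":0,"ay":0,"az":0,"x":0,"y":0,"z":0.7,"jaw":-1}]'; python3 -m handwheel '[{"ax":0,"ay":0,"az":0,"x":0,"y":0,"z":0.7,"jaw":-1},{"ax":0,"ay":0,"az":0,"x":0,"y":0,"z":0.7,"jaw":-1}]'
```

```text
t: 9.9
tool_pos: [0.5672, 0.0452, 0.1276]
ee_rot: [180.0, 0.0, 170.7]
contact_force: [0.7, 0.2, -4.3]
grip_width: 0.0149
t: 10.07
tool_pos: [0.5672, 0.0455, 0.1267]
ee_rot: [-180.0, 0.0, 170.7]
contact_force: [-3.1, -0.6, 4.0]
grip_width: 0.0147
```

Contact at z=0.1267, where the seat was expected (lid origin about 42 mm up), after passing the lugs without resistance. Now I'll turn it clockwise.

```bash
python3 -m handwheel '[{"ax":0,"ay":0,"az":0.03,"x":0,"y":0,"z":0,"jaw":-1},{"ax":0,"ay":0,"az":0.04,"x":0,"y":0,"z":0,"jaw":-1},{"ax":0,"ay":0,"az":0.05,"x":0,"y":0,"z":0,"jaw":-1},{"ax":0,"ay":0,"az":0.05,"x":0,"y":0,"z":0,"jaw":-1}]'
python3 - <<'E'
from h import *
s=ctrl.read_state(); print(s["torque"],s["qpos"])
E
```

```text
t: 10.4
tool_pos: [0.568, 0.0456, 0.1272]
ee_rot: [179.9, 0.1, 160.6]
contact_force: [-0.9, -0.7, -4.2]
grip_width: 0.015
[-0.0317 -0.0187 -0.0145] [ 22.1936  25.5754 -39.4767 105.5873  19.4725  55.5749  44.8998]
```

```bash
python3 -m handwheel '[{"ax":0,"ay":0,"az":0.05,"x":0.3,"y":0,"z":0.3,"jaw":-1},{"ax":0,"ay":0,"az":0.05,"x":0.3,"y":0,"z":0.3,"jaw":-1},{"ax":0,"ay":0,"az":0.05,"x":0,"y":0,"z":0.2,"jaw":-1},{"ax":0,"ay":0,"az":0.05,"x":0,"y":0,"z":0.1,"jaw":-1}]'; python3 -m handwheel '[{"ax":0,"ay":0,"az":0.05,"x":0,"y":0,"z":0.1,"jaw":-1},{"ax":0,"ay":0,"az":0.04,"x":0,"y":0,"z":0.1,"jaw":-1}]'
python3 - <<'E'
from h import *
s=ctrl.read_state(); print(s["torque"],s["qpos"])
E
```

```text
t: 10.73
tool_pos: [0.569, 0.0443, 0.127]
ee_rot: [179.9, 0.4, 148.6]
contact_force: [-0.9, 0.5, -3.2]
grip_width: 0.0147
t: 10.9
tool_pos: [0.5694, 0.045, 0.1272]
ee_rot: [179.8, 0.4, 143.2]
contact_force: [0.0, 0.7, -3.6]
grip_width: 0.0151
[0.1529 0.031  0.0933] [ 19.3172  24.6994 -35.6265 105.6681  17.5715  54.743   29.1709]
```

```bash
python3 -m handwheel '[{"ax":0.002,"ay":-0.004,"az":0.03,"x":0.8,"y":-0.6,"z":0.3,"jaw":-1},{"ax":0.001,"ay":-0.002,"az":0.03,"x":0.5,"y":-0.3,"z":0.3,"jaw":-1}]'; python3 -m handwheel '[{"ax":0,"ay":0,"az":0.03,"x":0,"y":0,"z":0.2,"jaw":-1},{"ax":0,"ay":0,"az":0.03,"x":0,"y":0,"z":0.2,"jaw":-1}]'
python3 - <<'E'
from h import *
s=ctrl.read_state(); print(s["torque"],s["qpos"])
E
```

```text
t: 11.07
tool_pos: [0.5679, 0.0453, 0.127]
ee_rot: [180.0, 0.7, 139.6]
contact_force: [-3.2, 0.1, -1.6]
grip_width: 0.015
t: 11.23
tool_pos: [0.5672, 0.0459, 0.1269]
ee_rot: [-179.9, 0.8, 136.5]
contact_force: [0.5, -1.5, -2.4]
grip_width: 0.0155
[-0.3425  0.0667  1.5875] [ 17.8136  24.1577 -34.0798 106.0681  17.2248  54.4224  22.4437]
```

```bash
python3 -m handwheel '[{"ax":-0.003,"ay":0.003,"az":0.025,"x":0,"y":0,"z":0.2,"jaw":-1},{"ax":0,"ay":0,"az":0.025,"x":0,"y":0,"z":0.2,"jaw":-1}]'
python3 - <<'E'
from h import *
s=ctrl.read_state(); print(s["torque"],s["qpos"])
d={}
for n in ["top","side"]:
    c=ctrl.camera(n); cv2.imwrite(f"pics/g_{n}.png",c["color"])
    P=cloud(c); ok=c["range_z"]>0
    m=ok&(np.hypot(P[...,0]-.566,P[...,1]-.046)<.1)&(P[...,2]>.085)&(P[...,2]<.105)&(c["color"].min(-1)>90)
    Q=P[m]
    print(n,len(Q),np.percentile(Q[:,2],[5,50,95]),cv2.minEnclosingCircle(Q[:,:2].astype(np.float32)))
E
```

```text
t: 11.4
tool_pos: [0.5671, 0.0459, 0.1269]
ee_rot: [180.0, 0.8, 134.2]
contact_force: [-0.6, -3.2, -0.7]
grip_width: 0.0146
[-0.2653  0.3623  2.4509] [ 17.4693  24.0337 -33.6177 106.1259  16.983   54.2812  20.44  ]
top 2492 [0.0915 0.0944 0.0974] ((0.5664142370223999, 0.044103581458330154), 0.08151306211948395)
side 1301 [0.0929 0.0954 0.0979] ((0.5694199800491333, 0.046713098883628845), 0.08284987509250641)
```

```bash
python3 -m handwheel '[{"ax":0,"ay":0,"az":0,"x":0,"y":0,"z":0.3,"jaw":-1},{"ax":0,"ay":0,"az":0,"x":0,"y":0,"z":0,"jaw":0},{"ax":0,"ay":0,"az":0,"x":0,"y":0,"z":0,"jaw":0.6},{"ax":0,"ay":0,"az":0,"x":0,"y":0,"z":0,"jaw":1},{"ax":0,"ay":0,"az":0,"x":0,"y":0,"z":0,"jaw":1}]'
python3 -m handwheel '[{"ax":0,"ay":-0.005,"az":0,"x":0,"y":0,"z":-8,"jaw":1},{"ax":0,"ay":-0.004,"az":0,"x":0,"y":0,"z":-16,"jaw":1},{"ax":0,"ay":0,"az":0,"x":0,"y":0,"z":-22,"jaw":1},{"ax":0,"ay":0,"az":0,"x":0,"y":0,"z":-22,"jaw":1},{"ax":0,"ay":0,"az":0,"x":0,"y":0,"z":-16,"jaw":1},{"ax":0,"ay":0,"az":0,"x":0,"y":0,"z":-8,"jaw":1}]'
python3 - <<'E'
from plan import *
import pickle
s=ctrl.read_state(); print(s["qpos"])
for n in ["wrist","side"]:
    c=ctrl.camera(n); cv2.imwrite(f"pics/h_{n}.png",c["color"]); pickle.dump(c,open(f"ch_{n}.pkl","wb"))
    P=cloud(c);ok=c["range_z"]>0;g=c["color"].max(-1)
    m=ok&(np.hypot(P[...,0]-.567,P[...,1]-.046)<.075)&(P[...,2]>.115)&(P[...,2]<.15)&(g<70)
    Q=P[m]; 
    w,v=np.linalg.eigh(np.cov(Q[:,:2].T)); e=v[:,1]; pr=(Q[:,:2]-Q[:,:2].mean(0))@e
    print(n,"handle n",len(Q),"dir",np.degrees(np.arctan2(e[1],e[0])),"mid",Q[:,:2].mean(0)+e*(pr.max()+pr.min())/2,pr.max()-pr.min(), np.percentile(Q[:,2],[5,50,95]))
    m=ok&(np.hypot(P[...,0]-.567,P[...,1]-.046)<.1)&(P[...,2]>.085)&(P[...,2]<.105)&(c["color"].min(-1)>90)
    Q=P[m]; A=np.c_[Q[:,:2]-[.567,.046],np.ones(len(Q))]; f=np.linalg.lstsq(A,Q[:,2],rcond=None)[0]
    print(n,len(Q),np.percentile(Q[:,2],[5,50,95]),cv2.minEnclosingCircle(Q[:,:2].astype(np.float32)),"tilt deg",np.degrees(f[:2]),f[2])
E
```

```text
t: 11.92
tool_pos: [0.5701, 0.0471, 0.129]
ee_rot: [179.5, 0.7, 133.3]
contact_force: [0.3, 0.3, -0.3]
grip_width: 0.0628
t: 12.42
tool_pos: [0.5672, 0.048, 0.2252]
ee_rot: [179.5, 1.0, 132.7]
contact_force: [-0.2, 0.5, 0.1]
grip_width: 0.0854
[ 19.4326  17.6085 -35.3349 100.767   11.8869  64.2536  22.9928]
wrist handle n 3769 dir 138.9231512643144 mid [0.5663 0.0464] 0.11422212800475143 [0.1358 0.1378 0.139 ]
wrist 29167 [0.0938 0.0954 0.0974] ((0.5673906207084656, 0.04560646042227745), 0.08139963448047638) tilt deg [0.0083 0.0662] 0.09549730580273215
side handle n 305 dir 138.94434554628324 mid [0.5693 0.0514] 0.11851474795321973 [0.1243 0.1352 0.139 ]
side 1444 [0.0928 0.0952 0.0977] ((0.5689617991447449, 0.047421474009752274), 0.08242886513471603) tilt deg [-0.0214  0.1492] 0.0951772706728136
```

View pics/h_wrist.png

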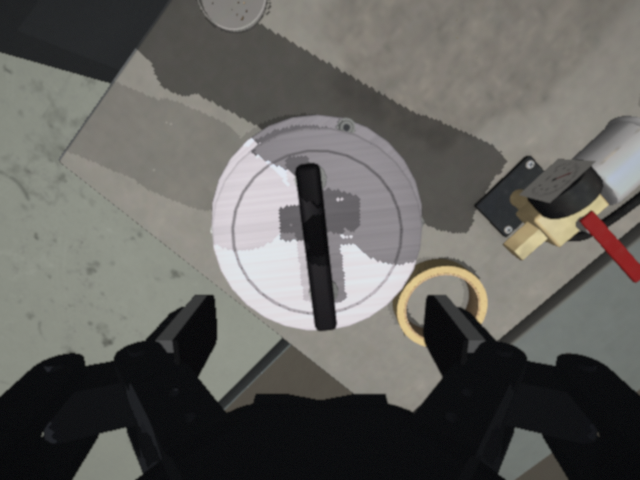

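View pics/h_side.png

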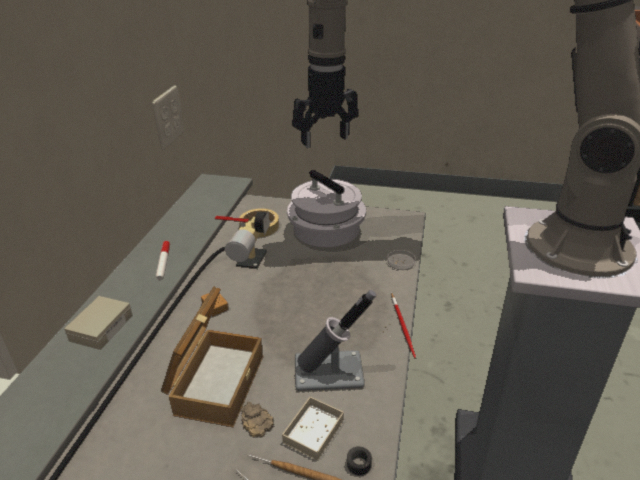

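The lid is flat, with the handle at 138.9° (31.7° of turn, at the stop). The bystanders are untouched. Next I'll measure the pen with the existing views and plan the approach.

Run:
```python
from plan import *
import pickle; cs=pickle.load(open("cs0.pkl","rb"))
print("grip",tri([(cs["side"],(354.5,309.7)),(cs["top"],(190.4,288.4))]))
print("seat",tri([(cs["side"],(305.2,363.7)),(cs["top"],(202.6,257.2))]))
print("mouth",tri([(cs["side"],(338.9,329.3)),(cs["top"],(192.0,278.3))]))
for n in cs:
    c=cs[n];P=cloud(c);ok=c["range_z"]>0;g=c["color"].max(-1)
    m=ok&(np.hypot(P[...,0]-.43,P[...,1]-.475)<.05)&(P[...,2]>.115)&(P[...,2]<.18)&(g<60)
    Q=P[m]; ctr=Q.mean(0); u,s,v=np.linalg.svd(Q-ctr); e=v[0]*np.sign(v[0][2])
    print(n,len(Q),ctr,e,"lean",np.degrees(np.arccos(e[2])),"az",np.degrees(np.arctan2(e[1],e[0])),Q.min(0),Q.max(0))
```

```text
grip (array([0.4323, 0.4702, 0.1348]), np.float64(0.00011733962620787385))
seat (array([0.5088, 0.4928, 0.0234]), np.float64(7.175460977767874e-05))
mouth (array([0.4544, 0.4817, 0.1002]), np.float64(0.00021221287246085934))
side 370 [0.4279 0.476  0.1396] [-0.5883 -0.1386  0.7966] lean 37.18908676790805 az -166.74236630362898 [0.4047 0.4631 0.115 ] [0.4509 0.4844 0.1664]
top 173 [0.4298 0.4654 0.1414] [-0.5614 -0.1787  0.808 ] lean 36.09608997192291 az -162.33890280184005 [0.4101 0.4565 0.1152] [0.4505 0.4781 0.1669]
```

Run:
```python
from plan import *
plan([.445,.47,.27],[180,0,194],n=13)
```

```text
[{"ax":0,"ay":0.002,"az":-0.082,"x":30,"y":15,"z":-4,"jaw":1},{"ax":0,"ay":0.001,"az":-0.083,"x":29,"y":18,"z":-4,"jaw":1},{"ax":0,"ay":0.002,"az":-0.082,"x":27,"y":20,"z":-4,"jaw":1},{"ax":0,"ay":0.002,"az":-0.082,"x":26,"y":22,"z":-3,"jaw":1},{"ax":0,"ay":0.001,"az":-0.083,"x":24,"y":24,"z":-4,"jaw":1},{"ax":0,"ay":0.002,"az":-0.082,"x":21,"y":26,"z":-4,"jaw":1},{"ax":0,"ay":0.001,"az":-0.082,"x":20,"y":27,"z":-3,"jaw":1},{"ax":0,"ay":0.002,"az":-0.083,"x":17,"y":29,"z":-4,"jaw":1}]
[{"ax":0,"ay":0.002,"az":-0.082,"x":15,"y":31,"z":-3,"jaw":1},{"ax":-0.001,"ay":0.001,"az":-0.082,"x":12,"y":31,"z":-4,"jaw":1},{"ax":0,"ay":0.002,"az":-0.082,"x":9,"y":33,"z":-3,"jaw":1},{"ax":0,"ay":0.002,"az":-0.083,"x":7,"y":33,"z":-4,"jaw":1},{"ax":0,"ay":0.001,"az":-0.082,"x":4,"y":33,"z":-3,"jaw":1}]
N 13
```

```bash
python3 -m handwheel '[{"ax":0,"ay":0.002,"az":-0.082,"x":30,"y":15,"z":-6,"jaw":1},{"ax":0,"ay":0.002,"az":-0.082,"x":29,"y":18,"z":-6,"jaw":1},{"ax":0,"ay":0.002,"az":-0.082,"x":27,"y":20,"z":-6,"jaw":1},{"ax":0,"ay":0.002,"az":-0.082,"x":26,"y":22,"z":-5,"jaw":1},{"ax":0,"ay":0.002,"az":-0.082,"x":24,"y":24,"z":-4,"jaw":1},{"ax":0,"ay":0.002,"az":-0.082,"x":21,"y":26,"z":-4,"jaw":1},{"ax":0,"ay":0.002,"az":-0.082,"x":20,"y":27,"z":-3,"jaw":1},{"ax":0,"ay":0.002,"az":-0.082,"x":17,"y":29,"z":-3,"jaw":1}]'
python3 - <<'E'
from plan import *
print(ctrl.read_state()["qpos"])
plan([.445,.47,.27],[180,0,194],n=5)
E
```

```text
t: 13.18
tool_pos: [0.4892, 0.3025, 0.2505]
ee_rot: [-179.4, -0.3, 170.4]
contact_force: [0.7, 0.3, 0.2]
grip_width: 0.0851
[  1.717   20.6241 -48.0961  96.695   16.2172  70.6219  30.2274]
[{"ax":-0.002,"ay":-0.002,"az":-0.082,"x":14,"y":32,"z":-4,"jaw":1},{"ax":-0.002,"ay":-0.001,"az":-0.083,"x":12,"y":32,"z":-4,"jaw":1},{"ax":-0.001,"ay":-0.002,"az":-0.082,"x":9,"y":34,"z":-4,"jaw":1},{"ax":-0.002,"ay":-0.001,"az":-0.082,"x":6,"y":34,"z":-4,"jaw":1},{"ax":-0.002,"ay":-0.002,"az":-0.083,"x":4,"y":34,"z":-4,"jaw":1}]
N 5
```

```bash
python3 -m handwheel '[{"ax":-0.002,"ay":-0.002,"az":-0.082,"x":14,"y":30,"z":-5,"jaw":1},{"ax":-0.002,"ay":-0.001,"az":-0.08,"x":12,"y":30,"z":-5,"jaw":1},{"ax":-0.001,"ay":-0.002,"az":-0.07,"x":9,"y":28,"z":-4,"jaw":1},{"ax":-0.002,"ay":-0.001,"az":-0.06,"x":6,"y":22,"z":-4,"jaw":1},{"ax":-0.002,"ay":-0.002,"az":-0.04,"x":3,"y":14,"z":-3,"jaw":1},{"ax":0,"ay":0,"az":-0.01,"x":0,"y":4,"z":0,"jaw":1},{"ax":0,"ay":0,"az":0,"x":0,"y":0,"z":0,"jaw":1}]'
python3 - <<'E'
from plan import *
import pickle
print(ctrl.read_state()["qpos"])
c=ctrl.camera("wrist"); cv2.imwrite("pics/i_wrist.png",c["color"]); pickle.dump(c,open("ci.pkl","wb"))
for q in ["pen_grip","stand_mouth"]: print(q,[(np.round(x["point"],1).tolist(),round(x["p"],2)) for x in ctrl.spot_point("wrist",q)[:3]])
E
```

```text
t: 13.77
tool_pos: [0.4377, 0.4436, 0.2635]
ee_rot: [179.9, -0.8, -168.3]
contact_force: [0.2, -1.3, 0.8]
grip_width: 0.0854
[-11.041   27.1451 -53.1179  89.0227  21.482   75.3724  34.9435]
pen_grip [([352.4, 235.5], 0.7)]
stand_mouth [([351.6, 256.6], 0.57)]
```

View pics/i_wrist.png

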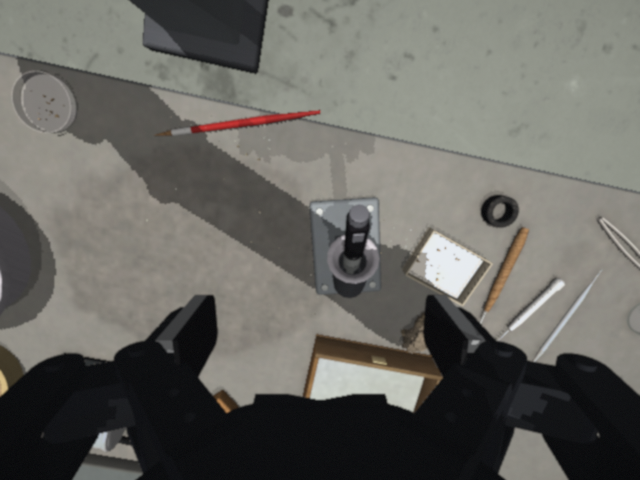

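The pen's back end is at (357,215), its grip at (353,236) and the stand mouth at (352,262), with clear space around for the fingers. I'll fit the pen axis.

Run:
```python
from plan import *
import pickle; cs=pickle.load(open("cs0.pkl","rb")); c=pickle.load(open("ci.pkl","rb"))
g=(352.4,235.5)
print("grip tri",tri([(c,g),(cs["side"],(354.5,309.7))]),tri([(c,g),(cs["top"],(190.4,288.4))]),tri([(c,g),(cs["side"],(354.5,309.7)),(cs["top"],(190.4,288.4))]))
mth=(351.6,256.6); print("mouth",tri([(c,mth),(cs["side"],(338.9,329.3)),(cs["top"],(192.0,278.3))]))
P=cloud(c);ok=c["range_z"]>0;gr=c["color"].max(-1)
m=ok&(np.hypot(P[...,0]-.43,P[...,1]-.475)<.05)&(P[...,2]>.115)&(P[...,2]<.19)&(gr<75)
Q=P[m]; ctr=Q.mean(0); u,s,v=np.linalg.svd(Q-ctr); e=v[0]*np.sign(v[0][2])
print(len(Q),ctr,e,"lean",np.degrees(np.arccos(e[2])),"az",np.degrees(np.arctan2(e[1],e[0])),Q.min(0),Q.max(0),s)
# stand foot direction
import cv2
m=ok&(P[...,2]>.006)&(P[...,2]<.03)&(np.hypot(P[...,0]-.47,P[...,1]-.48)<.09)
Q=P[m]; r=cv2.minAreaRect(Q[:,:2].astype(np.float32)*1000); print("foot",r, np.percentile(Q[:,2],[5,50,95]))
cv2.imwrite("pics/i_crop.png",cv2.resize(c["color"][180:310,290:420],None,fx=4.5,fy=4.5,interpolation=cv2.INTER_CUBIC))
```

```text
grip tri (array([0.4308, 0.4681, 0.1325]), np.float64(0.001994557491456558)) (array([0.4308, 0.4697, 0.1313]), np.float64(0.002213532465549594)) (array([0.4312, 0.4692, 0.1336]), np.float64(0.002851696928909714))
mouth (array([0.4547, 0.4794, 0.0987]), np.float64(0.002803113969212304))
636 [0.4286 0.4688 0.1449] [-0.5852 -0.1607  0.7948] lean 37.360653478530445 az -164.64305235904087 [0.408  0.4577 0.1152] [0.4512 0.4824 0.1704] [0.4963 0.1258 0.0585]
foot ((464.0393371582031, 505.8825988769531), (111.66595458984375, 126.62223815917969), 15.5709867477417) [0.0096 0.0121 0.0153]
```

View pics/i_crop.png

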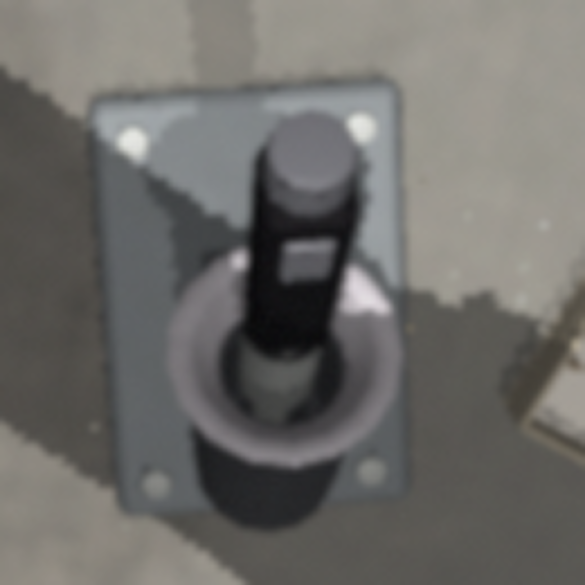

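Run:
```python
from plan import *
plan([.427,.4695,.19],[180,0,-164.8],n=5)
```

```text
[{"ax":0,"ay":-0.002,"az":-0.013,"x":1,"y":6,"z":15,"jaw":1},{"ax":0,"ay":-0.003,"az":-0.013,"x":1,"y":6,"z":15,"jaw":1},{"ax":0,"ay":-0.002,"az":-0.013,"x":1,"y":6,"z":14,"jaw":1},{"ax":0,"ay":-0.003,"az":-0.013,"x":1,"y":6,"z":15,"jaw":1},{"ax":0,"ay":-0.002,"az":-0.013,"x":1,"y":6,"z":15,"jaw":1}]
N 5
```

```bash
python3 -m handwheel '[{"ax":0,"ay":-0.004,"az":-0.015,"x":2,"y":7,"z":14,"jaw":1},{"ax":0,"ay":-0.003,"az":-0.015,"x":1,"y":8,"z":16,"jaw":1},{"ax":0,"ay":-0.002,"az":-0.015,"x":1,"y":7,"z":16,"jaw":1},{"ax":0,"ay":-0.002,"az":-0.01,"x":1,"y":3,"z":12,"jaw":1},{"ax":0,"ay":-0.001,"az":-0.005,"x":0,"y":1,"z":6,"jaw":1},{"ax":0,"ay":0,"az":0,"x":0,"y":0,"z":2,"jaw":1}]'
python3 - <<'E'
from plan import *
c=ctrl.camera("wrist"); cv2.imwrite("pics/j_wrist.png",c["color"])
plan([.427,.4695,.131],[180,0,-164.8],n=5)
E
```

```text
t: 14.42
tool_pos: [0.4343, 0.4589, 0.1911]
ee_rot: [-179.7, 0.2, -165.7]
contact_force: [0.4, -0.2, -0.4]
grip_width: 0.085
[{"ax":-0.001,"ay":0.001,"az":-0.003,"x":1,"y":3,"z":12,"jaw":1},{"ax":-0.002,"ay":0,"az":-0.004,"x":1,"y":2,"z":12,"jaw":1},{"ax":-0.001,"ay":0.001,"az":-0.003,"x":1,"y":3,"z":12,"jaw":1},{"ax":-0.001,"ay":0,"az":-0.003,"x":1,"y":2,"z":12,"jaw":1},{"ax":-0.002,"ay":0.001,"az":-0.003,"x":0,"y":3,"z":12,"jaw":1}]
N 5
```

View pics/j_wrist.png

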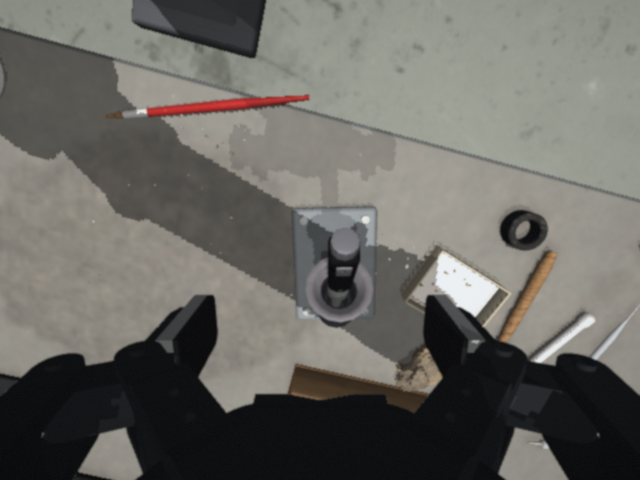

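The pen lies straight along the image column, about 12 mm to the right of centre, which matches the plan. I'll descend over it.

```bash
python3 -m handwheel '[{"ax":-0.002,"ay":0.001,"az":-0.005,"x":3,"y":6,"z":10,"jaw":1},{"ax":-0.002,"ay":0,"az":-0.004,"x":2,"y":5,"z":14,"jaw":1},{"ax":-0.001,"ay":0.001,"az":-0.004,"x":1,"y":2,"z":14,"jaw":1},{"ax":0,"ay":0,"az":-0.002,"x":0,"y":0,"z":10,"jaw":1},{"ax":0,"ay":0,"az":0,"x":0,"y":0,"z":5,"jaw":1},{"ax":0,"ay":0,"az":0,"x":0,"y":0,"z":2,"jaw":1}]'
python3 - <<'E'
from plan import *
plan([.427,.4695,.131],[180,0,-164.8],n=2,dec=1)
E
```

```text
t: 14.97
tool_pos: [0.426, 0.4705, 0.1317]
ee_rot: [-180.0, 0.2, -164.9]
contact_force: [-0.1, -0.3, 0.3]
grip_width: 0.0853
[{"ax":0,"ay":0.002,"az":-0.001,"x":-0.3,"y":-0.6,"z":0.3,"jaw":1},{"ax":0,"ay":0.001,"az":-0.001,"x":-0.4,"y":-0.7,"z":0.4,"jaw":1}]
N 2
```

Positioned. I'll close at a moderate grip force.

```bash
python3 -m handwheel '[{"ax":0,"ay":0.002,"az":0,"x":-0.6,"y":-1,"z":0.5,"jaw":0},{"ax":0,"ay":0,"az":0,"x":0,"y":0,"z":0,"jaw":-1},{"ax":0,"ay":0,"az":0,"x":0,"y":0,"z":0,"jaw":-1},{"ax":0,"ay":0,"az":0,"x":0,"y":0,"z":0,"jaw":-1},{"ax":0,"ay":0,"az":0,"x":0,"y":0,"z":0,"jaw":-1},{"ax":0,"ay":0,"az":0,"x":0,"y":0,"z":0,"jaw":-1},{"ax":0,"ay":0,"az":0,"x":0,"y":0,"z":0,"jaw":-1}]' 50
python3 - <<'E'
from plan import *
import pickle
c=ctrl.camera("wrist"); cv2.imwrite("pics/k_wrist.png",c["color"])
print(ctrl.read_state()["qpos"], ctrl.read_state()["tool_pos"], ctrl.read_state()["ee_rot"])
pickle.dump(ctrl.read_state(),open("grasp_state.pkl","wb"))
E
```

```text
t: 15.55
tool_pos: [0.4279, 0.47, 0.132]
ee_rot: [180.0, 0.1, -165.0]
contact_force: [-0.4, -1.1, -0.9]
grip_width: 0.0147
[-16.3616  34.9543 -49.7302  95.8988  29.4698  62.9768  30.256 ] [0.4279 0.47   0.132 ] [ 179.9541    0.1445 -164.9952]
```

View pics/k_wrist.png

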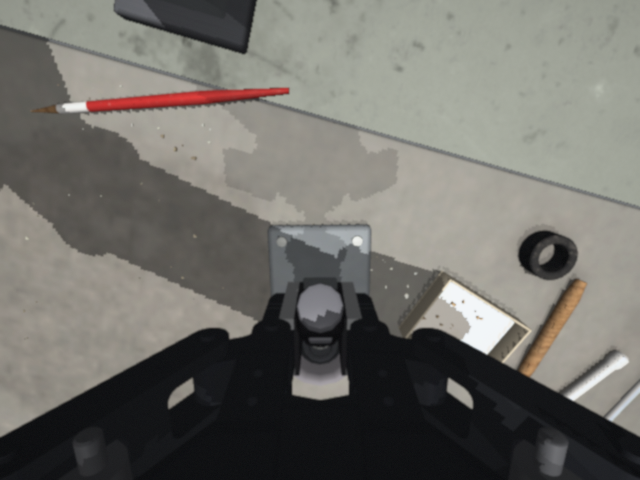

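```bash
python3 -m handwheel '[{"ax":0,"ay":0,"az":0,"x":2.3,"y":0,"z":-3.3,"jaw":-1},{"ax":0,"ay":0,"az":0,"x":5.7,"y":0,"z":-8.2,"jaw":-1},{"ax":0,"ay":0,"az":0,"x":8,"y":0,"z":-11.5,"jaw":-1}]'
python3 - <<'E'
from plan import *
s=ctrl.read_state(); print(s["torque"])
d=np.array(s["tool_pos"])-[.4279,.47,.132]; print(d, np.degrees(np.arctan2(np.hypot(d[0],d[1]),d[2])),np.degrees(np.arctan2(d[1],d[0])))
E
```

```text
t: 15.85
tool_pos: [0.4131, 0.4642, 0.1539]
ee_rot: [-179.9, 0.0, -165.1]
contact_force: [-0.0, 1.2, -0.8]
grip_width: 0.0149
[ 0.1636 -0.1339  0.0469]
[-0.0148 -0.0058  0.0219] 36.086394152284704 -158.5850473419054
```

```bash
python3 -m handwheel '[{"ax":0,"ay":0,"az":0,"x":9,"y":0.5,"z":-13.5,"jaw":-1},{"ax":0,"ay":0,"az":0,"x":11,"y":0.5,"z":-16.4,"jaw":-1},{"ax":0,"ay":0,"az":0,"x":11,"y":0.5,"z":-16.4,"jaw":-1},{"ax":0,"ay":0,"az":0,"x":9,"y":0,"z":-14,"jaw":-1},{"ax":0,"ay":0,"az":0,"x":5,"y":0,"z":-9,"jaw":-1},{"ax":0,"ay":0,"az":0,"x":2,"y":0,"z":-4,"jaw":-1},{"ax":0,"ay":0,"az":0,"x":0,"y":0,"z":0,"jaw":-1}]'
python3 - <<'E'
from plan import *
import pickle
s=ctrl.read_state(); print(s["torque"],s["qpos"])
D={}
for n in ["side","top"]:
    c=ctrl.camera(n); D[n]=c; cv2.imwrite(f"pics/l_{n}.png",c["color"])
D["state"]=s
o={}
for q in ["pen_tip","pen_grip"]:
    for n in ["side","top"]:
        r=ctrl.spot_point(n,q); o[n]=r; print(q,n,[(np.round(x["point"],1).tolist(),round(x["p"],2)) for x in r[:3]])
    if o["side"] and o["top"]: print(tri([(D[n],o[n][0]["point"]) for n in ["side","top"]]))
pickle.dump(D,open("cl.pkl","wb"))
d=np.array(s["tool_pos"])-[.4279,.47,.132]; print(d, np.linalg.norm(d),np.degrees(np.arctan2(np.hypot(d[0],d[1]),d[2])),np.degrees(np.arctan2(d[1],d[0])))
for n in ["side","top"]:
    cv2.imwrite(f"pics/l_{n}c.png",cv2.resize(D[n]["color"][(220 if n=="side" else 220):(400 if n=="side" else 360),(250 if n=="side" else 120):(450 if n=="side" else 300)],None,fx=4,fy=4,interpolation=cv2.INTER_CUBIC)[:600,:800])
E
```

```text
t: 16.43
tool_pos: [0.3574, 0.4541, 0.2385]
ee_rot: [180.0, 0.3, -164.8]
contact_force: [-0.7, 0.7, -0.7]
grip_width: 0.0147
[-0.0083 -0.0304  0.05  ] [-12.9261  23.4148 -55.969   97.7134  20.7526  69.7593  31.25  ]
pen_tip side [([358.0, 309.5], 0.6)]
pen_tip top []
pen_grip side [([404.3, 253.1], 0.88), ([326.8, 213.6], 0.69), ([337.2, 329.1], 0.43)]
pen_grip top [([170.8, 326.3], 0.5)]
(array([0.3634, 0.4551, 0.2406]), np.float64(0.0014550805662792304))
[-0.0705 -0.0159  0.1065] 0.1287319542711199 34.138013843284924 -167.32397166817753
```

View pics/l_sidec.png

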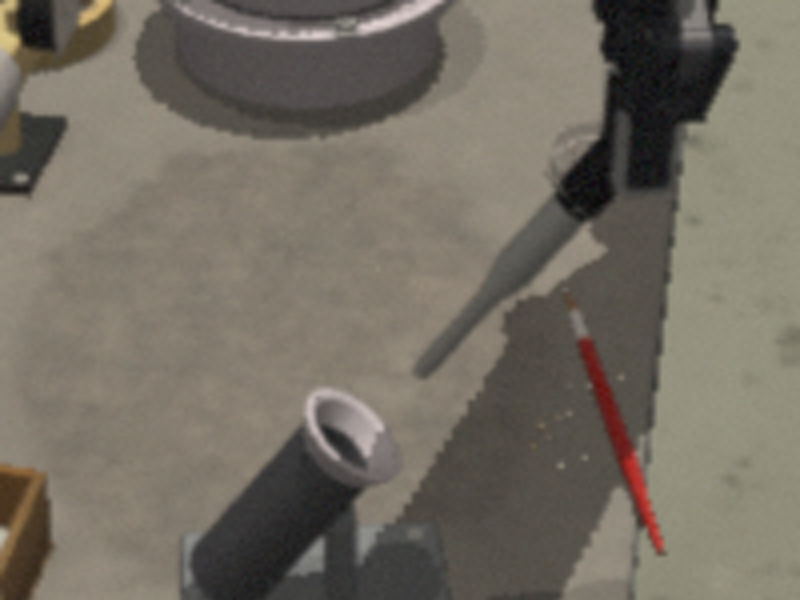

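View pics/l_top.png

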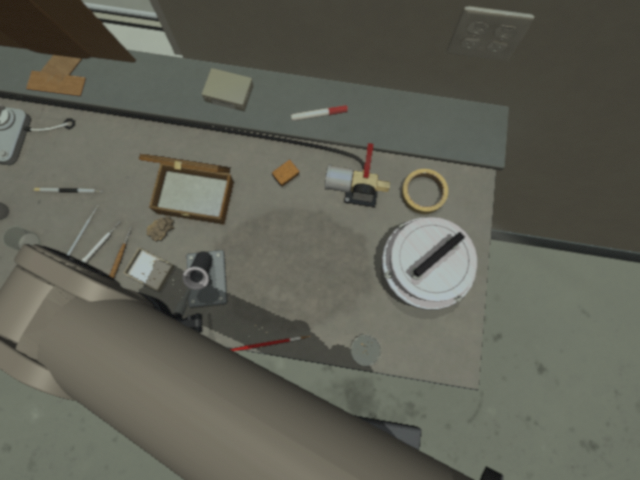

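The pen is out of the stand, held leaning. In the side view its tip is at about (355,313). The jaw mid-plane contains the pen axis, so I can intersect the side camera's rays with it for the tip and the lean.

Run:
```python
from plan import *
import pickle
D=pickle.load(open("cl.pkl","rb")); c=D["side"]; s=D["state"]
Rt=rot(s["ee_rot"]); p=np.array(s["tool_pos"])
def inplane(px):
    r=ray(c,px); o=np.array(c["origin"]); n=Rt[:,1]; t=((p-o)@n)/(r@n); return Rt.T@(o+r*t-p)*1000
P=cloud(c); loc=(P-p)@Rt*1000  # tool frame mm
ok=(c["range_z"]>0)
# pen pixels: tool-frame lateral near 0, below fingers
m=ok&(np.abs(loc[...,1])<14)&(loc[...,2]>15)&(loc[...,2]<115)&(loc[...,0]>-100)&(loc[...,0]<20)
v,u=np.where(m); print(len(u),u.min(),u.max(),v.min(),v.max())
Q=loc[m]; 
tip=[(355.2,313.5),(354.8,314)]
for t in tip: print("tip",inplane(t))
# silhouette centreline: per row of local z bins in image along the pen
pts=np.stack([u,v],-1).astype(np.float64)
mu=pts.mean(0); w,vv=np.linalg.eigh(np.cov((pts-mu).T)); e=vv[:,1]; nrm=vv[:,0]; a=(pts-mu)@e; b=(pts-mu)@nrm
cen=[]
for lo in np.arange(a.min(),a.max(),4):
    k=(a>=lo)&(a<lo+4)
    if k.sum()>5: cen.append(np.r_[(mu+e*(lo+2)+nrm*(b[k].max()+b[k].min())/2),b[k].max()-b[k].min()])
cen=np.array(cen); 
for q in cen: print(q.round(1),inplane(q[:2]).round(1))
C=np.array([inplane(q[:2]) for q in cen])[:,[0,2]]
k=slice(1,-1); f=np.polyfit(C[k,1],C[k,0],1); print("dx/dz",f,"lean in hand",np.degrees(np.arctan(-f[0])))
im=c["color"].copy(); im[m]=(0,0,255); cv2.imwrite("pics/m.png",cv2.resize(im[220:350,320:450],None,fx=4.5,fy=4.5,interpolation=cv2.INTER_NEAREST))
```

```text
531 353 413 263 314
tip [-75.3486   0.     108.1335]
tip [-75.9422   0.     109.1228]
[403.1 266.9   2.9] [-7.6 -0.  21.7]
[396.9 266.6  12.1] [-16.6   0.   20.8]
[394.1 269.4  12. ] [-20.4  -0.   25.8]
[391.5 272.5  10. ] [-23.9   0.   31.2]
[388.7 275.3  10. ] [-27.8   0.   36.3]
[386.1 278.4  10.7] [-31.2   0.   41.8]
[383.3 281.2  10.6] [-35.1  -0.   47. ]
[380.7 284.3  10. ] [-38.7   0.   52.5]
[377.9 287.1   9.9] [-42.7   0.   57.7]
[375.4 290.2   9.2] [-46.2   0.   63.5]
[372.5 293.    6.4] [-50.2  -0.   68.8]
[369.9 296.1   4.3] [-54.   -0.   74.5]
[367.3 299.1   5. ] [-57.6  -0.   80.3]
[364.5 302.    5. ] [-61.7   0.   85.7]
[361.7 304.8   4.9] [-65.8   0.   91.2]
[359.1 307.9   4.3] [-69.6   0.   97.1]
[356.3 310.7   4.3] [-73.8   0.  102.6]
[353.7 313.8   3.6] [-77.6  -0.  108.7]
dx/dz [-0.6937 -2.3686] lean in hand 34.74981751146384
```

View pics/m.png

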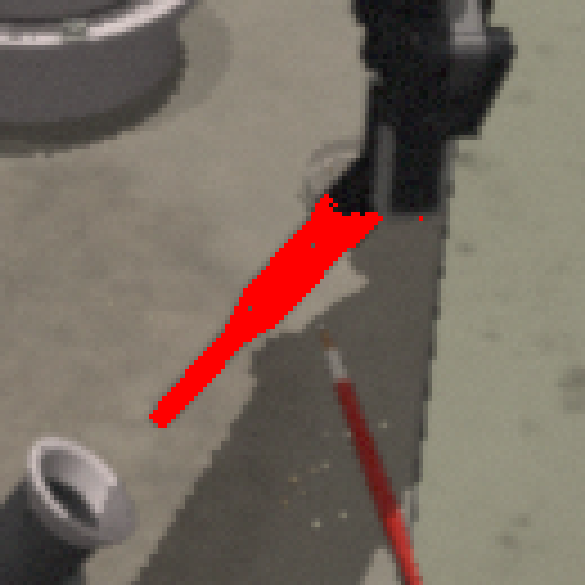

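The pen's lean in the hand is 34.75°, with the tip at tool (-77, 0, 108.5) mm, consistent with the seat position. I'll set the tool tilt so the pen leans about 32.5°, and head for the left end of the seam.

```bash
cat > seam.py <<'E'
from plan import *
PC=np.array([.567,.046]); YAW=-9.35; TIP=np.array([-77.2,0,108.5])/1000; LEAN0=34.75
def pose(ang_left, rad=.076, z=.0625, lean=32.5, tip=TIP, pc=PC):
    """ang_left: deg left of front (+left)"""
    phi=180+YAW-ang_left; Rm=R.from_euler('z',phi,degrees=True)*R.from_euler('x',180,degrees=True)*R.from_euler('y',LEAN0-lean,degrees=True)
    t=np.r_[pc+rad*np.array([np.cos(np.radians(phi)),np.sin(np.radians(phi))]),z]
    return t-Rm.apply(tip), Rm.as_euler('xyz',degrees=True)
def where(s=None, tip=TIP, pc=PC):
    s=s or ctrl.read_state(); Rm=R.from_euler('xyz',s["ee_rot"],degrees=True); T=np.array(s["tool_pos"])+Rm.apply(tip)
    up=Rm.apply([np.sin(np.radians(LEAN0)),0,-np.cos(np.radians(LEAN0))]); d=T[:2]-pc; az=np.degrees(np.arctan2(d[1],d[0]))
    left=(180+YAW-az+180)%360-180
    return dict(left=round(left,2),rad=round(np.hypot(*d)*1000,2),z=round(T[2]*1000,2),lean=round(np.degrees(np.arccos(up[2])),2),leanaz_off=round((np.degrees(np.arctan2(up[1],up[0]))-az+180)%360-180,2),F=np.round(s["contact_force"],1),t=round(s["t"],2))
E
python3 - <<'E'
from seam import *
p,r=pose(45,rad=.12,z=.105); print(p,r); print(pose(46),pose(0),pose(-46))
plan(p,r,n=14,jaw=-1)
E
```

```text
[0.4546 0.2027 0.2164] [180.    -2.25 125.65]
(array([0.4824, 0.1685, 0.1739]), array([180.  ,  -2.25, 124.65])) (array([0.4201, 0.0702, 0.1739]), array([180.  ,  -2.25, 170.65])) (array([ 0.4476, -0.0429,  0.1739]), array([-180.  ,   -2.25, -143.35]))
[{"ax":-0.002,"ay":0.003,"az":0.087,"x":-2,"y":-19,"z":1,"jaw":-1},{"ax":-0.002,"ay":0.002,"az":0.086,"x":-4,"y":-19,"z":2,"jaw":-1},{"ax":-0.001,"ay":0.003,"az":0.087,"x":-5,"y":-18,"z":1,"jaw":-1},{"ax":-0.002,"ay":0.002,"az":0.086,"x":-7,"y":-18,"z":1,"jaw":-1},{"ax":-0.002,"ay":0.003,"az":0.087,"x":-8,"y":-18,"z":2,"jaw":-1},{"ax":-0.002,"ay":0.002,"az":0.087,"x":-10,"y":-16,"z":1,"jaw":-1},{"ax":-0.001,"ay":0.003,"az":0.086,"x":-11,"y":-16,"z":1,"jaw":-1},{"ax":-0.002,"ay":0.002,"az":0.087,"x":-12,"y":-14,"z":1,"jaw":-1}]
[{"ax":-0.002,"ay":0.003,"az":0.086,"x":-14,"y":-14,"z":1,"jaw":-1},{"ax":-0.001,"ay":0.003,"az":0.087,"x":-15,"y":-12,"z":1,"jaw":-1},{"ax":-0.002,"ay":0.002,"az":0.087,"x":-16,"y":-11,"z":1,"jaw":-1},{"ax":-0.002,"ay":0.003,"az":0.086,"x":-16,"y":-9,"z":1,"jaw":-1},{"ax":-0.002,"ay":0.002,"az":0.087,"x":-18,"y":-8,"z":0,"jaw":-1},{"ax":-0.001,"ay":0.003,"az":0.086,"x":-18,"y":-7,"z":1,"jaw":-1}]
N 14
```

```bash
python3 -m handwheel '[{"ax":-0.002,"ay":0.003,"az":0.06,"x":-1,"y":-12,"z":-2,"jaw":-1},{"ax":-0.002,"ay":0.003,"az":0.087,"x":-2,"y":-18,"z":-2,"jaw":-1},{"ax":-0.002,"ay":0.003,"az":0.087,"x":-4,"y":-19,"z":0,"jaw":-1},{"ax":-0.002,"ay":0.003,"az":0.087,"x":-5,"y":-18,"z":0,"jaw":-1},{"ax":-0.002,"ay":0.003,"az":0.087,"x":-7,"y":-18,"z":2,"jaw":-1},{"ax":-0.002,"ay":0.002,"az":0.087,"x":-8,"y":-18,"z":2,"jaw":-1},{"ax":-0.001,"ay":0.003,"az":0.087,"x":-10,"y":-16,"z":2,"jaw":-1},{"ax":-0.002,"ay":0.002,"az":0.087,"x":-11,"y":-15,"z":2,"jaw":-1}]'
python3 - <<'E'
from seam import *
print(where(),ctrl.read_state()["qpos"])
p,r=pose(45,rad=.12,z=.105)
plan(p,r,n=6,jaw=-1)
E
```

```text
t: 17.4
tool_pos: [0.401, 0.3132, 0.225]
ee_rot: [179.8, -2.1, 155.4]
contact_force: [0.8, -0.3, -0.0]
grip_width: 0.0149
{'left': np.float64(57.92), 'rad': np.float64(257.11), 'z': np.float64(113.7), 'lean': np.float64(32.61), 'leanaz_off': np.float64(42.99), 'F': array([ 0.8, -0.3, -0. ]), 't': 17.4} [  0.2099  14.2112 -48.3711 106.9364   9.4168  64.2975  13.9357]
[{"ax":-0.003,"ay":0,"az":0.086,"x":-16,"y":-13,"z":1,"jaw":-1},{"ax":-0.002,"ay":0,"az":0.087,"x":-17,"y":-12,"z":1,"jaw":-1},{"ax":-0.003,"ay":0.001,"az":0.087,"x":-18,"y":-10,"z":0,"jaw":-1},{"ax":-0.003,"ay":0,"az":0.086,"x":-18,"y":-8,"z":1,"jaw":-1},{"ax":-0.003,"ay":0,"az":0.086,"x":-19,"y":-7,"z":1,"jaw":-1},{"ax":-0.002,"ay":0,"az":0.087,"x":-20,"y":-5,"z":0,"jaw":-1}]
N 6
```

```bash
python3 -m handwheel '[{"ax":-0.003,"ay":0,"az":0.086,"x":-16,"y":-13,"z":1,"jaw":-1},{"ax":-0.002,"ay":0,"az":0.087,"x":-17,"y":-12,"z":1,"jaw":-1},{"ax":-0.003,"ay":0.001,"az":0.08,"x":-17,"y":-10,"z":0,"jaw":-1},{"ax":-0.003,"ay":0,"az":0.07,"x":-16,"y":-8,"z":0,"jaw":-1},{"ax":-0.003,"ay":0,"az":0.06,"x":-12,"y":-5,"z":0,"jaw":-1},{"ax":-0.002,"ay":0,"az":0.04,"x":-6,"y":-2,"z":0,"jaw":-1},{"ax":0,"ay":0,"az":0.01,"x":0,"y":0,"z":0,"jaw":-1},{"ax":0,"ay":0,"az":0,"x":0,"y":0,"z":0,"jaw":-1}]'
python3 - <<'E'
from seam import *
import pickle
print(where(),ctrl.read_state()["qpos"])
D={"state":ctrl.read_state()}
for n in ["side","top"]: D[n]=ctrl.camera(n); cv2.imwrite(f"pics/n_{n}.png",D[n]["color"])
pickle.dump(D,open("cn.pkl","wb"))
c=D["side"]; s=D["state"]; T=np.array(s["tool_pos"])+R.from_euler('xyz',s["ee_rot"],degrees=True).apply(TIP); print(proj(c,T), proj(D["top"],T))
u,v=proj(c,T).astype(int); im=c["color"].copy(); cv2.circle(im,(u,v),1,(0,0,255),-1)
cv2.imwrite("pics/n_c.png",cv2.resize(im[v-70:v+50,u-60:u+90],None,fx=5,fy=5,interpolation=cv2.INTER_CUBIC))
plan(*pose(45.5,rad=.080,z=.072),n=8,jaw=-1,dec=1)
E
```

```text
t: 18.07
tool_pos: [0.4451, 0.2108, 0.2137]
ee_rot: [-179.6, -2.4, 128.5]
contact_force: [-0.1, -0.5, -1.8]
grip_width: 0.015
{'left': np.float64(44.9), 'rad': np.float64(132.37), 'z': np.float64(102.05), 'lean': np.float64(32.38), 'leanaz_off': np.float64(2.02), 'F': array([-0.1, -0.5, -1.8]), 't': 18.07} [  7.3731  11.7823 -40.9    109.743    6.0719  62.1101   2.6235]
[352.1115 219.6903] [371.4921 288.2529]
[{"ax":-0.001,"ay":0,"az":0.007,"x":-6.8,"y":0.2,"z":3.5,"jaw":-1},{"ax":-0.002,"ay":0,"az":0.008,"x":-6.7,"y":0.2,"z":3.5,"jaw":-1},{"ax":-0.001,"ay":-0.001,"az":0.007,"x":-6.8,"y":0.3,"z":3.5,"jaw":-1},{"ax":-0.001,"ay":0,"az":0.008,"x":-6.8,"y":0.4,"z":3.6,"jaw":-1},{"ax":-0.001,"ay":0,"az":0.007,"x":-6.7,"y":0.4,"z":3.5,"jaw":-1},{"ax":-0.002,"ay":0,"az":0.008,"x":-6.8,"y":0.4,"z":3.5,"jaw":-1},{"ax":-0.001,"ay":-0.001,"az":0.007,"x":-6.7,"y":0.5,"z":3.5,"jaw":-1},{"ax":-0.001,"ay":0,"az":0.008,"x":-6.8,"y":0.5,"z":3.6,"jaw":-1}]
N 8
```

View pics/n_c.png

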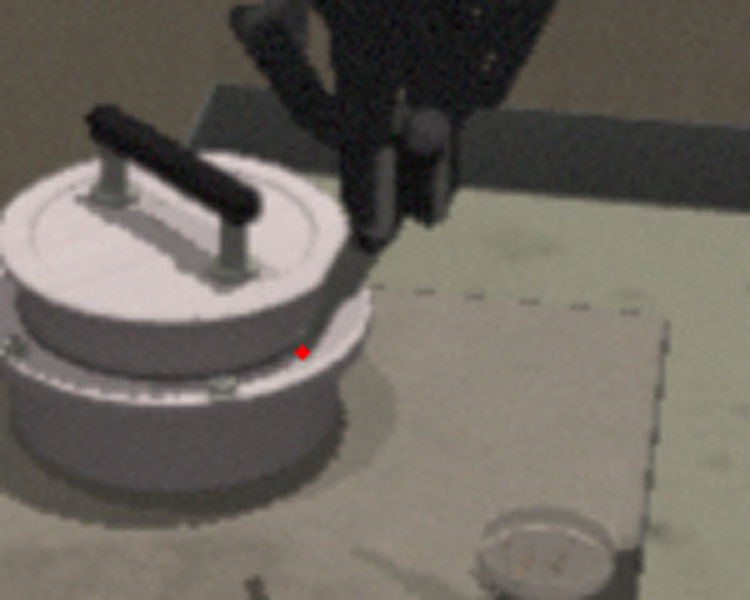

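View pics/n_top.png

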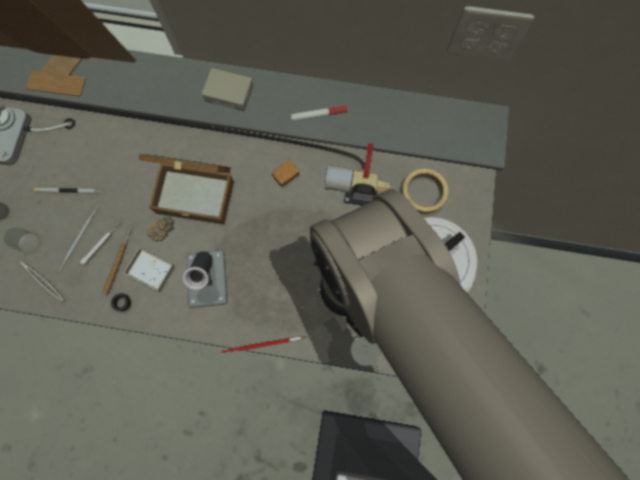

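The side view shows the pen tip right at the predicted pixel (352,220). I'll approach the seam start.

```bash
python3 -m handwheel '[{"ax":-0.003,"ay":0,"az":0.012,"x":-8,"y":0.2,"z":4,"jaw":-1},{"ax":-0.002,"ay":0,"az":0.012,"x":-9,"y":0.3,"z":4.5,"jaw":-1},{"ax":-0.002,"ay":-0.001,"az":0.01,"x":-9,"y":0.4,"z":4.5,"jaw":-1},{"ax":-0.001,"ay":0,"az":0.008,"x":-8,"y":0.4,"z":4,"jaw":-1},{"ax":-0.001,"ay":0,"az":0.007,"x":-6,"y":0.4,"z":3,"jaw":-1},{"ax":-0.001,"ay":0,"az":0.004,"x":-3,"y":0.3,"z":2,"jaw":-1},{"ax":0,"ay":0,"az":0,"x":0,"y":0,"z":0,"jaw":-1}]'
python3 - <<'E'
from seam import *
print(where(),ctrl.read_state()["qpos"])
plan(*pose(46,rad=.078,z=.067),n=3,jaw=-1,dec=1)
E
```

```text
t: 18.75
tool_pos: [0.474, 0.178, 0.1867]
ee_rot: [180.0, -2.4, 125.6]
contact_force: [-0.2, -0.4, -0.7]
grip_width: 0.0149
{'left': np.float64(45.87), 'rad': np.float64(88.85), 'z': np.float64(75.11), 'lean': np.float64(32.36), 'leanaz_off': np.float64(0.83), 'F': array([-0.2, -0.4, -0.7]), 't': 18.75} [  9.3733  14.638  -38.5632 110.12     7.8274  58.8428   3.1762]
[{"ax":0,"ay":-0.001,"az":0.005,"x":-3.6,"y":0.4,"z":2.6,"jaw":-1},{"ax":0,"ay":-0.001,"az":0.006,"x":-3.7,"y":0.4,"z":2.6,"jaw":-1},{"ax":0,"ay":0,"az":0.005,"x":-3.6,"y":0.5,"z":2.7,"jaw":-1}]
N 3
```

```bash
python3 -m handwheel '[{"ax":0,"ay":-0.001,"az":0.005,"x":-3,"y":0.3,"z":2,"jaw":-1},{"ax":0,"ay":-0.001,"az":0.006,"x":-4,"y":0.4,"z":3,"jaw":-1},{"ax":0,"ay":0,"az":0.004,"x":-2.5,"y":0.4,"z":2,"jaw":-1},{"ax":0,"ay":0,"az":0,"x":-0.5,"y":0,"z":0.5,"jaw":-1},{"ax":0,"ay":0,"az":0,"x":0,"y":0,"z":0,"jaw":-1}]'
python3 - <<'E'
from seam import *
import pickle
print(where())
s=ctrl.read_state()
c=ctrl.camera("side"); pickle.dump((s,c),open("co.pkl","wb"))
T=np.array(s["tool_pos"])+R.from_euler('xyz',s["ee_rot"],degrees=True).apply(TIP); print(proj(c,T))
u,v=proj(c,T).astype(int)
cv2.imwrite("pics/o_c.png",cv2.resize(c["color"][v-60:v+40,u-70:u+60],None,fx=6,fy=6,interpolation=cv2.INTER_CUBIC))
E
```

```text
t: 19.17
tool_pos: [0.4811, 0.1704, 0.178]
ee_rot: [180.0, -2.3, 124.6]
contact_force: [-1.1, -0.3, -1.1]
grip_width: 0.0146
{'left': np.float64(46.03), 'rad': np.float64(78.33), 'z': np.float64(66.53), 'lean': np.float64(32.46), 'leanaz_off': np.float64(0.01), 'F': array([-1.1, -0.3, -1.1]), 't': 19.17}
[340.3533 222.0175]
```

View pics/o_c.png

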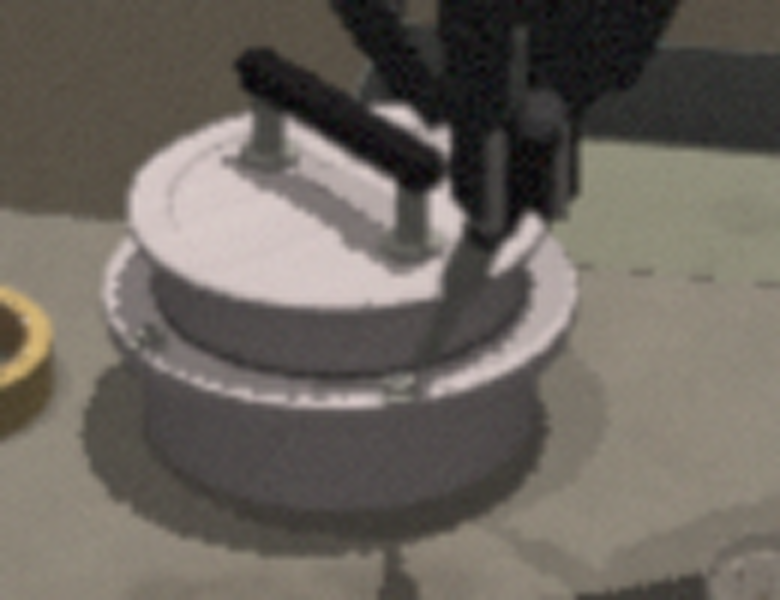

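The tip sits at the predicted spot (crop 420,358), beside the left front bolt (400,382). I'll lower it gently until it touches.

```bash
python3 -m handwheel '[{"ax":0,"ay":0,"az":0,"x":-0.5,"y":0,"z":1,"jaw":-1},{"ax":0,"ay":0,"az":0,"x":-0.5,"y":0,"z":1,"jaw":-1},{"ax":0,"ay":0,"az":0,"x":0,"y":0,"z":0.5,"jaw":-1}]'
python3 - <<'E'
from seam import *
print(where())
E
python3 -m handwheel '[{"ax":0,"ay":0,"az":0,"x":0,"y":0,"z":0.6,"jaw":-1},{"ax":0,"ay":0,"az":0,"x":0,"y":0,"z":0.6,"jaw":-1}]'
python3 - <<'E'
from seam import *
print(where())
E
```

```text
t: 19.47
tool_pos: [0.4817, 0.1703, 0.1759]
ee_rot: [179.9, -2.3, 124.7]
contact_force: [-0.2, 0.4, -0.4]
grip_width: 0.0149
{'left': np.float64(46.5), 'rad': np.float64(77.97), 'z': np.float64(64.4), 'lean': np.float64(32.47), 'leanaz_off': np.float64(0.65), 'F': array([-0.2,  0.4, -0.4]), 't': 19.47}
t: 19.63
tool_pos: [0.4816, 0.1706, 0.1747]
ee_rot: [179.9, -2.3, 124.7]
contact_force: [0.3, -0.4, -1.3]
grip_width: 0.0147
{'left': np.float64(46.62), 'rad': np.float64(78.27), 'z': np.float64(63.22), 'lean': np.float64(32.48), 'leanaz_off': np.float64(0.81), 'F': array([ 0.3, -0.4, -1.3]), 't': 19.63}
```

```bash
python3 -m handwheel '[{"ax":0,"ay":0,"az":0,"x":-0.8,"y":-0.5,"z":0.6,"jaw":-1},{"ax":0,"ay":0,"az":0,"x":-0.6,"y":-0.3,"z":0.6,"jaw":-1}]' | sed -n 4p
python3 - <<'E'
from seam import *
print(where())
E
python3 -m handwheel '[{"ax":0,"ay":0,"az":0,"x":-0.6,"y":0,"z":0.6,"jaw":-1},{"ax":0,"ay":0,"az":0,"x":0,"y":0,"z":0.6,"jaw":-1}]' | sed -n 4p
python3 - <<'E'
from seam import *
print(where())
E
```

```text
contact_force: [0.2, -0.4, -0.5]
{'left': np.float64(46.13), 'rad': np.float64(77.12), 'z': np.float64(61.95), 'lean': np.float64(32.48), 'leanaz_off': np.float64(0.38), 'F': array([ 0.2, -0.4, -0.5]), 't': 19.8}
contact_force: [-0.2, 0.8, -1.1]
{'left': np.float64(46.04), 'rad': np.float64(76.29), 'z': np.float64(60.6), 'lean': np.float64(32.49), 'leanaz_off': np.float64(0.27), 'F': array([-0.2,  0.8, -1.1]), 't': 19.97}
```

```bash
python3 -m handwheel '[{"ax":0,"ay":0,"az":0,"x":0,"y":0,"z":0.5,"jaw":-1},{"ax":0,"ay":0,"az":0,"x":0,"y":0,"z":0.5,"jaw":-1}]' | sed -n 4p
python3 -m handwheel '[{"ax":0,"ay":0,"az":0,"x":0,"y":0,"z":0.5,"jaw":-1}]' | sed -n 4p
python3 - <<'E'
from seam import *
print(where())
E
```

```text
contact_force: [0.4, 0.6, -0.9]
contact_force: [-0.1, 1.3, -0.1]
{'left': np.float64(46.0), 'rad': np.float64(76.25), 'z': np.float64(58.9), 'lean': np.float64(32.48), 'leanaz_off': np.float64(0.21), 'F': array([-0.1,  1.3, -0.1]), 't': 20.22}
```

```bash
python3 -m handwheel '[{"ax":0,"ay":0,"az":0,"x":0,"y":0,"z":0.4,"jaw":-1}]' | sed -n 4p
python3 -m handwheel '[{"ax":0,"ay":0,"az":0,"x":0,"y":0,"z":0.4,"jaw":-1}]' | sed -n 4p
python3 - <<'E'
from seam import *
print(where())
E
```

```text
contact_force: [-0.3, -0.4, 1.6]
contact_force: [-1.9, -0.6, 3.1]
{'left': np.float64(46.09), 'rad': np.float64(76.46), 'z': np.float64(58.57), 'lean': np.float64(32.49), 'leanaz_off': np.float64(0.3), 'F': array([-1.9, -0.6,  3.1]), 't': 20.38}
```

Contact with the ledge is at estimated tip z≈58.8. I'll ease off, then feel inwards for the lid's flange to fix the radius.

```bash
python3 -m handwheel '[{"ax":0,"ay":0,"az":0,"x":-0.3,"y":0,"z":-1,"jaw":-1},{"ax":0,"ay":0,"az":0,"x":-0.6,"y":0,"z":0,"jaw":-1},{"ax":0,"ay":0,"az":0,"x":-0.6,"y":0,"z":0,"jaw":-1}]' | sed -n 4p
python3 - <<'E'
from seam import *
print(where())
E
python3 -m handwheel '[{"ax":0,"ay":0,"az":0,"x":-0.6,"y":0,"z":0,"jaw":-1},{"ax":0,"ay":0,"az":0,"x":-0.6,"y":0,"z":0,"jaw":-1}]' | sed -n 4p
python3 - <<'E'
from seam import *
print(where())
E
python3 -m handwheel '[{"ax":0,"ay":0,"az":0,"x":-0.6,"y":0,"z":0,"jaw":-1},{"ax":0,"ay":0,"az":0,"x":-0.6,"y":0,"z":0,"jaw":-1}]' | sed -n 4p
python3 - <<'E'
from seam import *
print(where())
E
```

```text
contact_force: [-0.8, 0.3, -1.7]
{'left': np.float64(46.26), 'rad': np.float64(74.87), 'z': np.float64(59.53), 'lean': np.float64(32.5), 'leanaz_off': np.float64(0.53), 'F': array([-0.8,  0.3, -1.7]), 't': 20.63}
contact_force: [0.1, -0.1, -0.5]
{'left': np.float64(46.22), 'rad': np.float64(73.46), 'z': np.float64(59.29), 'lean': np.float64(32.49), 'leanaz_off': np.float64(0.48), 'F': array([ 0.1, -0.1, -0.5]), 't': 20.8}
contact_force: [-0.4, 1.6, -0.5]
{'left': np.float64(46.13), 'rad': np.float64(72.33), 'z': np.float64(59.04), 'lean': np.float64(32.46), 'leanaz_off': np.float64(0.36), 'F': array([-0.4,  1.6, -0.5]), 't': 20.97}
```

```bash
python3 -m handwheel '[{"ax":0,"ay":0,"az":0,"x":-0.5,"y":0,"z":0,"jaw":-1}]' | sed -n 4p
python3 -m handwheel '[{"ax":0,"ay":0,"az":0,"x":-0.5,"y":0,"z":0,"jaw":-1}]' | sed -n 4p
python3 - <<'E'
from seam import *
print(where())
c=ctrl.camera("side")
cv2.imwrite("pics/p_c.png",cv2.resize(c["color"][180:260,290:400],None,fx=7,fy=7,interpolation=cv2.INTER_CUBIC))
E
```

```text
contact_force: [-1.6, 1.4, -0.2]
contact_force: [-0.8, 1.4, 1.0]
{'left': np.float64(46.15), 'rad': np.float64(72.34), 'z': np.float64(59.04), 'lean': np.float64(32.38), 'leanaz_off': np.float64(0.37), 'F': array([-0.8,  1.4,  1. ]), 't': 21.13}
```

View pics/p_c.png

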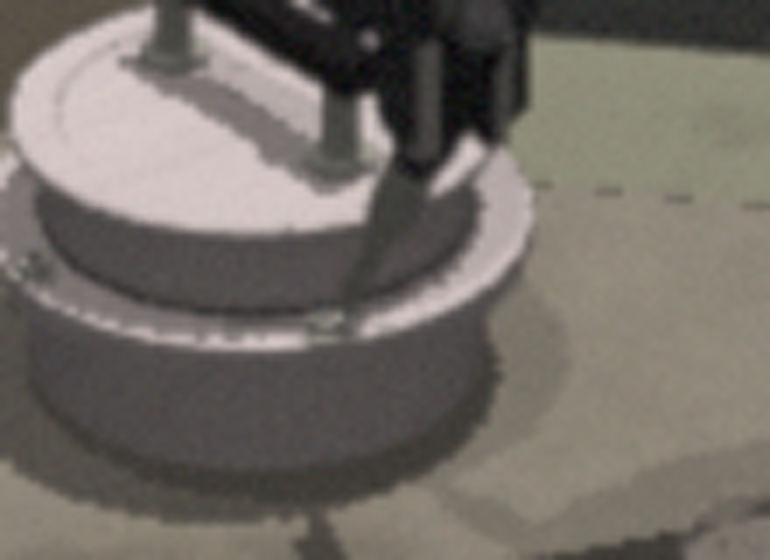

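The radius stops at estimated 72.3 with about 2 N against the flange. So I'll run at estimated radius ≈73.3 and z≈58.8, which keeps the tip in light contact in the corner, at about 25 mm/s with continuous rows.

```bash
cat >> seam.py <<'E'
def nxt(n=5,rad=.0733,z=.05875,step=1.57,lean=32.5):
    w=where(); print({k:(v.tolist() if hasattr(v,'tolist') else v) for k,v in w.items()}, np.round(ctrl.read_state()["qpos"][[2,3,5,6]]).tolist())
    p,r=pose(w["left"]-step*n,rad=rad,z=z,lean=lean); plan(p,r,n=n,jaw=-1,dec=1)
E
python3 - <<'E'
from seam import *
nxt(5)
E
```

```text
{'left': 46.16, 'rad': 72.28, 'z': 59.06, 'lean': 32.38, 'leanaz_off': 0.39, 'F': [-2.2, 1.4, 0.9], 't': 21.18} [-38.0, 110.0, 57.0, 3.0]
[{"ax":0.001,"ay":0,"az":-0.027,"x":0,"y":-3.9,"z":0.1,"jaw":-1},{"ax":0.002,"ay":-0.001,"az":-0.026,"x":0.1,"y":-3.9,"z":0.1,"jaw":-1},{"ax":0.001,"ay":0,"az":-0.027,"x":0.2,"y":-3.9,"z":0.1,"jaw":-1},{"ax":0.002,"ay":-0.001,"az":-0.026,"x":0.3,"y":-3.9,"z":0.1,"jaw":-1},{"ax":0.001,"ay":0,"az":-0.027,"x":0.4,"y":-3.9,"z":0.1,"jaw":-1}]
N 5
```

```bash
python3 -m handwheel '[{"ax":0.001,"ay":0,"az":-0.027,"x":0.8,"y":-3.9,"z":0,"jaw":-1},{"ax":0.001,"ay":0,"az":-0.027,"x":0.5,"y":-4,"z":0.1,"jaw":-1},{"ax":0.001,"ay":0,"az":-0.027,"x":0.1,"y":-4,"z":0.1,"jaw":-1},{"ax":0.001,"ay":0,"az":-0.027,"x":0,"y":-4,"z":0.1,"jaw":-1}]' >/dev/null
python3 - <<'E'
from seam import *
nxt(5)
E
```

```text
{'left': 41.07, 'rad': 72.9, 'z': 59.04, 'lean': 32.5, 'leanaz_off': 2.08, 'F': [-0.1, 0.3, -0.3], 't': 21.52} [-39.0, 112.0, 57.0, 10.0]
[{"ax":0.002,"ay":0,"az":-0.022,"x":-0.1,"y":-3.5,"z":0,"jaw":-1},{"ax":0.001,"ay":0,"az":-0.021,"x":0,"y":-3.4,"z":0.1,"jaw":-1},{"ax":0.002,"ay":0,"az":-0.022,"x":0.1,"y":-3.5,"z":0,"jaw":-1},{"ax":0.002,"ay":0,"az":-0.021,"x":0.1,"y":-3.5,"z":0.1,"jaw":-1},{"ax":0.002,"ay":0,"az":-0.022,"x":0.2,"y":-3.5,"z":0.1,"jaw":-1}]
N 5
```

```bash
python3 -m handwheel '[{"ax":0.001,"ay":0,"az":-0.024,"x":0.1,"y":-3.8,"z":0.1,"jaw":-1},{"ax":0.001,"ay":0,"az":-0.024,"x":0.1,"y":-3.8,"z":0.1,"jaw":-1},{"ax":0.001,"ay":0,"az":-0.024,"x":0.1,"y":-3.8,"z":0.1,"jaw":-1},{"ax":0.001,"ay":0,"az":-0.024,"x":0.1,"y":-3.8,"z":0.1,"jaw":-1},{"ax":0.001,"ay":0,"az":-0.024,"x":0.1,"y":-3.8,"z":0.1,"jaw":-1}]' >/dev/null
python3 - <<'E'
from seam import *
nxt(5)
E
```

```text
{'left': 34.33, 'rad': 72.26, 'z': 59.15, 'lean': 32.69, 'leanaz_off': 3.0, 'F': [0.5, 1.2, -0.9], 't': 21.93} [-40.0, 114.0, 56.0, 19.0]
[{"ax":0.002,"ay":0.001,"az":-0.019,"x":0,"y":-3.2,"z":0,"jaw":-1},{"ax":0.003,"ay":0,"az":-0.02,"x":0.1,"y":-3.3,"z":0,"jaw":-1},{"ax":0.002,"ay":0.001,"az":-0.019,"x":0.1,"y":-3.2,"z":0,"jaw":-1},{"ax":0.002,"ay":0.001,"az":-0.02,"x":0.2,"y":-3.2,"z":0.1,"jaw":-1},{"ax":0.003,"ay":0.001,"az":-0.019,"x":0.3,"y":-3.3,"z":0,"jaw":-1}]
N 5
```

```bash
python3 -m handwheel '[{"ax":0.002,"ay":0.001,"az":-0.023,"x":0.4,"y":-4.2,"z":0.2,"jaw":-1},{"ax":0.002,"ay":0.001,"az":-0.023,"x":0.4,"y":-4.2,"z":0.2,"jaw":-1},{"ax":0.002,"ay":0.001,"az":-0.023,"x":0.3,"y":-4.2,"z":0.2,"jaw":-1},{"ax":0.002,"ay":0,"az":-0.023,"x":0.2,"y":-4.2,"z":0.1,"jaw":-1},{"ax":0.002,"ay":0,"az":-0.023,"x":0.2,"y":-4.2,"z":0.1,"jaw":-1}]' >/dev/null
python3 - <<'E'
from seam import *
nxt(5)
E
```

```text
{'left': 25.12, 'rad': 72.29, 'z': 59.13, 'lean': 32.8, 'leanaz_off': 0.65, 'F': [-0.3, 0.5, -1.1], 't': 22.35} [-41.0, 116.0, 56.0, 28.0]
[{"ax":0.002,"ay":0.001,"az":-0.027,"x":-0.2,"y":-3.8,"z":0,"jaw":-1},{"ax":0.002,"ay":0.001,"az":-0.027,"x":-0.1,"y":-3.9,"z":-0.1,"jaw":-1},{"ax":0.003,"ay":0.001,"az":-0.027,"x":0.1,"y":-3.8,"z":0,"jaw":-1},{"ax":0.002,"ay":0.002,"az":-0.027,"x":0.1,"y":-3.8,"z":0,"jaw":-1},{"ax":0.002,"ay":0.001,"az":-0.027,"x":0.2,"y":-3.9,"z":0,"jaw":-1}]
N 5
```

```bash
python3 -m handwheel '[{"ax":0.002,"ay":0.001,"az":-0.025,"x":0.4,"y":-3.8,"z":0.2,"jaw":-1},{"ax":0.002,"ay":0.001,"az":-0.025,"x":0.4,"y":-3.9,"z":0.2,"jaw":-1},{"ax":0.002,"ay":0.001,"az":-0.025,"x":0.3,"y":-3.9,"z":0.2,"jaw":-1},{"ax":0.002,"ay":0.001,"az":-0.025,"x":0.2,"y":-3.9,"z":0.1,"jaw":-1}]' >/dev/null
python3 - <<'E'
from seam import *
nxt(5)
E
```

```text
{'left': 18.8, 'rad': 72.49, 'z': 59.04, 'lean': 32.83, 'leanaz_off': 0.2, 'F': [-0.3, -0.4, 0.2], 't': 22.68} [-42.0, 117.0, 56.0, 36.0]
[{"ax":0.002,"ay":0.001,"az":-0.028,"x":-0.2,"y":-3.9,"z":0,"jaw":-1},{"ax":0.001,"ay":0.001,"az":-0.027,"x":-0.2,"y":-4.0,"z":-0.1,"jaw":-1},{"ax":0.002,"ay":0.002,"az":-0.028,"x":0,"y":-3.9,"z":0,"jaw":-1},{"ax":0.002,"ay":0.001,"az":-0.028,"x":0.1,"y":-4.0,"z":0,"jaw":-1},{"ax":0.001,"ay":0.001,"az":-0.027,"x":0.2,"y":-3.9,"z":-0.1,"jaw":-1}]
N 5
```

```bash
python3 -m handwheel '[{"ax":0.002,"ay":0.002,"az":-0.027,"x":0.3,"y":-3.9,"z":0.1,"jaw":-1},{"ax":0.002,"ay":0.002,"az":-0.027,"x":0.3,"y":-3.9,"z":0.1,"jaw":-1},{"ax":0.002,"ay":0.001,"az":-0.026,"x":0.3,"y":-3.9,"z":0.1,"jaw":-1},{"ax":0.002,"ay":0.001,"az":-0.026,"x":0.2,"y":-3.9,"z":0.1,"jaw":-1}]' >/dev/null
python3 - <<'E'
from seam import *
nxt(5)
E
```

```text
{'left': 12.38, 'rad': 72.63, 'z': 59.06, 'lean': 32.71, 'leanaz_off': -0.05, 'F': [0.0, 0.5, -1.0], 't': 23.02} [-42.0, 118.0, 56.0, 44.0]
[{"ax":0.001,"ay":0.001,"az":-0.028,"x":-0.2,"y":-4.0,"z":0,"jaw":-1},{"ax":0.001,"ay":0,"az":-0.027,"x":-0.1,"y":-4.0,"z":0,"jaw":-1},{"ax":0.001,"ay":0.001,"az":-0.028,"x":0,"y":-4.0,"z":0,"jaw":-1},{"ax":0.001,"ay":0.001,"az":-0.027,"x":0.1,"y":-4.0,"z":0,"jaw":-1},{"ax":0.001,"ay":0.001,"az":-0.028,"x":0.2,"y":-4.0,"z":0,"jaw":-1}]
N 5
```

```bash
python3 -m handwheel '[{"ax":0.001,"ay":0.001,"az":-0.027,"x":0.2,"y":-3.9,"z":0.2,"jaw":-1},{"ax":0.001,"ay":0.001,"az":-0.027,"x":0.2,"y":-3.9,"z":0.2,"jaw":-1},{"ax":0.001,"ay":0.001,"az":-0.027,"x":0.2,"y":-3.9,"z":0.2,"jaw":-1},{"ax":0.001,"ay":0.001,"az":-0.027,"x":0.2,"y":-3.9,"z":0.1,"jaw":-1}]' >/dev/null
python3 - <<'E'
from seam import *
nxt(5)
E
```

```text
{'left': 6.79, 'rad': 72.37, 'z': 59.03, 'lean': 32.71, 'leanaz_off': 1.07, 'F': [-0.6, 0.5, -1.3], 't': 23.35} [-43.0, 119.0, 56.0, 52.0]
[{"ax":0.001,"ay":0.001,"az":-0.024,"x":-0.1,"y":-3.7,"z":0,"jaw":-1},{"ax":0.001,"ay":0,"az":-0.024,"x":0,"y":-3.7,"z":0,"jaw":-1},{"ax":0.001,"ay":0.001,"az":-0.024,"x":0.1,"y":-3.8,"z":0,"jaw":-1},{"ax":0.002,"ay":0.001,"az":-0.024,"x":0.1,"y":-3.7,"z":0,"jaw":-1},{"ax":0.001,"ay":0.001,"az":-0.024,"x":0.3,"y":-3.7,"z":0,"jaw":-1}]
N 5
```

```bash
python3 -m handwheel '[{"ax":0.001,"ay":0.001,"az":-0.025,"x":0.4,"y":-4,"z":0.2,"jaw":-1},{"ax":0.001,"ay":0.001,"az":-0.025,"x":0.4,"y":-4,"z":0.2,"jaw":-1},{"ax":0.001,"ay":0.001,"az":-0.025,"x":0.3,"y":-4,"z":0.2,"jaw":-1},{"ax":0.001,"ay":0.001,"az":-0.025,"x":0.3,"y":-4,"z":0.2,"jaw":-1}]' >/dev/null
python3 - <<'E'
from seam import *
nxt(5)
E
```

```text
{'left': 0.06, 'rad': 72.57, 'z': 58.97, 'lean': 32.72, 'leanaz_off': 0.48, 'F': [1.1, 0.3, -0.7], 't': 23.68} [-43.0, 120.0, 56.0, 61.0]
[{"ax":0.001,"ay":0.001,"az":-0.026,"x":-0.2,"y":-3.9,"z":0,"jaw":-1},{"ax":0.001,"ay":0.001,"az":-0.026,"x":-0.1,"y":-3.8,"z":0,"jaw":-1},{"ax":0.002,"ay":0,"az":-0.026,"x":0,"y":-3.9,"z":-0.1,"jaw":-1},{"ax":0.001,"ay":0.001,"az":-0.026,"x":0.2,"y":-3.9,"z":0,"jaw":-1},{"ax":0.001,"ay":0.001,"az":-0.027,"x":0.2,"y":-3.9,"z":0,"jaw":-1}]
N 5
```

```bash
python3 -m handwheel '[{"ax":0.001,"ay":0.001,"az":-0.026,"x":0.3,"y":-3.9,"z":0.3,"jaw":-1},{"ax":0.001,"ay":0.001,"az":-0.026,"x":0.3,"y":-3.9,"z":0.3,"jaw":-1},{"ax":0.001,"ay":0.001,"az":-0.026,"x":0.3,"y":-3.9,"z":0.2,"jaw":-1},{"ax":0.001,"ay":0.001,"az":-0.026,"x":0.2,"y":-3.9,"z":0.2,"jaw":-1}]' >/dev/null
python3 - <<'E'
from seam import *
nxt(5)
E
```

```text
{'left': -5.46, 'rad': 72.41, 'z': 58.94, 'lean': 32.75, 'leanaz_off': 1.44, 'F': [-1.1, 0.3, 0.8], 't': 24.02} [-43.0, 120.0, 56.0, 69.0]
[{"ax":0.001,"ay":0.001,"az":-0.023,"x":-0.1,"y":-3.6,"z":0,"jaw":-1},{"ax":0.002,"ay":0.001,"az":-0.023,"x":0,"y":-3.7,"z":-0.1,"jaw":-1},{"ax":0.001,"ay":0.001,"az":-0.023,"x":0,"y":-3.6,"z":0,"jaw":-1},{"ax":0.001,"ay":0.001,"az":-0.023,"x":0.2,"y":-3.6,"z":0,"jaw":-1},{"ax":0.002,"ay":0,"az":-0.024,"x":0.2,"y":-3.7,"z":0,"jaw":-1}]
N 5
```

```bash
python3 -m handwheel '[{"ax":0.001,"ay":0.001,"az":-0.025,"x":0.4,"y":-4,"z":0.1,"jaw":-1},{"ax":0.001,"ay":0.001,"az":-0.025,"x":0.4,"y":-4,"z":0.1,"jaw":-1},{"ax":0.001,"ay":0.001,"az":-0.025,"x":0.3,"y":-4,"z":0.1,"jaw":-1},{"ax":0.001,"ay":0.001,"az":-0.025,"x":0.3,"y":-4,"z":0.1,"jaw":-1}]' >/dev/null
python3 - <<'E'
from seam import *
nxt(5)
E
```

```text
{'left': -12.73, 'rad': 73.13, 'z': 59.04, 'lean': 32.7, 'leanaz_off': 0.16, 'F': [0.1, 1.1, -1.0], 't': 24.35} [-43.0, 120.0, 56.0, 77.0]
[{"ax":0.001,"ay":0.001,"az":-0.027,"x":-0.3,"y":-4.0,"z":0,"jaw":-1},{"ax":0.001,"ay":0,"az":-0.027,"x":-0.2,"y":-3.9,"z":0,"jaw":-1},{"ax":0.002,"ay":0.001,"az":-0.027,"x":-0.1,"y":-4.0,"z":0,"jaw":-1},{"ax":0.001,"ay":0.001,"az":-0.027,"x":0,"y":-3.9,"z":0,"jaw":-1},{"ax":0.001,"ay":0.001,"az":-0.027,"x":0.1,"y":-4.0,"z":0,"jaw":-1}]
N 5
```

```bash
python3 -m handwheel '[{"ax":0.001,"ay":0.001,"az":-0.027,"x":0,"y":-3.8,"z":0.2,"jaw":-1},{"ax":0.001,"ay":0.001,"az":-0.027,"x":0,"y":-3.8,"z":0.2,"jaw":-1},{"ax":0.001,"ay":0.001,"az":-0.026,"x":0,"y":-3.8,"z":0.2,"jaw":-1},{"ax":0.001,"ay":0.001,"az":-0.026,"x":0.1,"y":-3.8,"z":0.1,"jaw":-1}]' >/dev/null
python3 - <<'E'
from seam import *
nxt(5)
E
```

```text
{'left': -18.81, 'rad': 72.6, 'z': 58.95, 'lean': 32.64, 'leanaz_off': 0.47, 'F': [0.1, 0.7, -0.7], 't': 24.68} [-43.0, 120.0, 56.0, 85.0]
[{"ax":0.001,"ay":0,"az":-0.026,"x":-0.2,"y":-3.9,"z":0,"jaw":-1},{"ax":0.001,"ay":0.001,"az":-0.025,"x":0,"y":-3.8,"z":0,"jaw":-1},{"ax":0.001,"ay":0,"az":-0.026,"x":0,"y":-3.9,"z":0,"jaw":-1},{"ax":0.001,"ay":0.001,"az":-0.026,"x":0.2,"y":-3.9,"z":0,"jaw":-1},{"ax":0.001,"ay":0,"az":-0.026,"x":0.2,"y":-3.9,"z":0,"jaw":-1}]
N 5
```

```bash
python3 -m handwheel '[{"ax":0.001,"ay":0,"az":-0.026,"x":0.3,"y":-3.9,"z":0.2,"jaw":-1},{"ax":0.001,"ay":0.001,"az":-0.026,"x":0.2,"y":-3.9,"z":0.2,"jaw":-1},{"ax":0.001,"ay":0,"az":-0.026,"x":0.2,"y":-3.8,"z":0.2,"jaw":-1},{"ax":0.001,"ay":0.001,"az":-0.026,"x":0.2,"y":-3.8,"z":0.2,"jaw":-1}]' >/dev/null
python3 - <<'E'
from seam import *
nxt(5)
E
```

```text
{'left': -24.85, 'rad': 72.77, 'z': 58.85, 'lean': 32.66, 'leanaz_off': 0.75, 'F': [-0.8, 1.2, -0.1], 't': 25.02} [-42.0, 120.0, 57.0, 93.0]
[{"ax":0.001,"ay":0.001,"az":-0.025,"x":-0.2,"y":-3.8,"z":0,"jaw":-1},{"ax":0.001,"ay":0,"az":-0.024,"x":-0.1,"y":-3.8,"z":0,"jaw":-1},{"ax":0,"ay":0.001,"az":-0.025,"x":0.1,"y":-3.8,"z":-0.1,"jaw":-1},{"ax":0.001,"ay":0,"az":-0.024,"x":0.1,"y":-3.8,"z":0,"jaw":-1},{"ax":0.001,"ay":0.001,"az":-0.025,"x":0.2,"y":-3.8,"z":0,"jaw":-1}]
N 5
```

```bash
python3 -m handwheel '[{"ax":0.001,"ay":0.001,"az":-0.025,"x":0.2,"y":-3.9,"z":0.1,"jaw":-1},{"ax":0.001,"ay":0.001,"az":-0.025,"x":0.2,"y":-3.9,"z":0.1,"jaw":-1},{"ax":0.001,"ay":0,"az":-0.025,"x":0.2,"y":-3.9,"z":0.1,"jaw":-1},{"ax":0.001,"ay":0.001,"az":-0.025,"x":0.2,"y":-3.9,"z":0.1,"jaw":-1}]' >/dev/null
python3 - <<'E'
from seam import *
nxt(5)
E
```

```text
{'left': -31.81, 'rad': 73.07, 'z': 59.01, 'lean': 32.6, 'leanaz_off': -0.23, 'F': [0.0, 0.3, -0.2], 't': 25.35} [-42.0, 119.0, 57.0, 100.0]
[{"ax":0.001,"ay":0,"az":-0.027,"x":-0.3,"y":-4.0,"z":0,"jaw":-1},{"ax":0,"ay":0.001,"az":-0.028,"x":-0.1,"y":-4.1,"z":0.1,"jaw":-1},{"ax":0.001,"ay":0,"az":-0.027,"x":-0.1,"y":-4.1,"z":0,"jaw":-1},{"ax":0,"ay":0,"az":-0.028,"x":0.1,"y":-4.0,"z":0,"jaw":-1},{"ax":0.001,"ay":0.001,"az":-0.027,"x":0.2,"y":-4.1,"z":0,"jaw":-1}]
N 5
```

```bash
python3 -m handwheel '[{"ax":0.001,"ay":0,"az":-0.028,"x":0,"y":-3.9,"z":0.2,"jaw":-1},{"ax":0.001,"ay":0.001,"az":-0.027,"x":0,"y":-3.8,"z":0.2,"jaw":-1},{"ax":0.001,"ay":0,"az":-0.027,"x":0,"y":-3.8,"z":0.2,"jaw":-1},{"ax":0.001,"ay":0,"az":-0.027,"x":0.1,"y":-3.8,"z":0.1,"jaw":-1}]' >/dev/null
python3 - <<'E'
from seam import *
nxt(5)
E
```

```text
{'left': -37.69, 'rad': 72.9, 'z': 58.86, 'lean': 32.59, 'leanaz_off': 0.5, 'F': [-0.7, 0.8, 0.9], 't': 25.68} [-42.0, 118.0, 57.0, 108.0]
[{"ax":0,"ay":0,"az":-0.025,"x":-0.2,"y":-3.9,"z":0,"jaw":-1},{"ax":0.001,"ay":0.001,"az":-0.024,"x":-0.1,"y":-3.8,"z":0,"jaw":-1},{"ax":0,"ay":0,"az":-0.025,"x":0.1,"y":-3.9,"z":0,"jaw":-1},{"ax":0,"ay":0,"az":-0.025,"x":0.1,"y":-3.9,"z":0,"jaw":-1},{"ax":0.001,"ay":0,"az":-0.025,"x":0.2,"y":-3.8,"z":0,"jaw":-1}]
N 5
```

```bash
python3 -m handwheel '[{"ax":0,"ay":0,"az":-0.026,"x":0.2,"y":-3.9,"z":0.1,"jaw":-1},{"ax":0.001,"ay":0.001,"az":-0.026,"x":0.2,"y":-3.9,"z":0.1,"jaw":-1},{"ax":0,"ay":0,"az":-0.026,"x":0.2,"y":-3.9,"z":0.1,"jaw":-1},{"ax":0,"ay":0,"az":-0.026,"x":0.2,"y":-3.9,"z":0.1,"jaw":-1}]' >/dev/null
python3 - <<'E'
from seam import *
nxt(2)
E
```

```text
{'left': -43.96, 'rad': 73.43, 'z': 58.96, 'lean': 32.57, 'leanaz_off': 0.77, 'F': [-1.1, 0.9, -0.6], 't': 26.02} [-42.0, 117.0, 57.0, 115.0]
[{"ax":0,"ay":0.001,"az":-0.02,"x":-0.2,"y":-3.5,"z":0.1,"jaw":-1},{"ax":0,"ay":0,"az":-0.02,"x":-0.1,"y":-3.5,"z":0,"jaw":-1}]
N 2
```

```bash
python3 -m handwheel '[{"ax":0,"ay":0,"az":-0.022,"x":0,"y":-3.8,"z":0.1,"jaw":-1},{"ax":0,"ay":0,"az":-0.01,"x":0,"y":-1.5,"z":0,"jaw":-1},{"ax":0,"ay":0,"az":0,"x":0,"y":0,"z":0,"jaw":-1}]' >/dev/null
python3 - <<'E'
from seam import *
print(where())
E
```

```text
{'left': np.float64(-47.24), 'rad': np.float64(73.62), 'z': np.float64(59.01), 'lean': np.float64(32.58), 'leanaz_off': np.float64(-0.57), 'F': array([-0. ,  0.3, -0.1]), 't': 26.27}
```

The seam run is complete, from est. +46.2° to −47.2° at 20–29 mm/s (the 20 is the ramp from rest), lean 32.4–32.8°, force about 1–2 N. Now I'll retract along the pen's axis.

```bash
python3 -m handwheel '[{"ax":0,"ay":0,"az":0,"x":2.5,"y":0,"z":-4,"jaw":-1},{"ax":0,"ay":0,"az":0,"x":6,"y":0,"z":-9,"jaw":-1},{"ax":0,"ay":0,"az":0,"x":8,"y":0,"z":-13,"jaw":-1},{"ax":0,"ay":0,"az":0,"x":8,"y":0,"z":-15,"jaw":-1},{"ax":0,"ay":0,"az":0,"x":4,"y":0,"z":-15,"jaw":-1},{"ax":0,"ay":0,"az":0,"x":0,"y":0,"z":-12,"jaw":-1}]'
python3 - <<'E'
from seam import *
print(where())
Rg=R.from_euler('xyz',[180,0,-178],degrees=True).as_euler('xyz',degrees=True)
plan([.43,.2,.26],Rg,n=9,jaw=-1)
E
```

```text
t: 26.77
tool_pos: [0.4256, -0.0596, 0.2399]
ee_rot: [179.8, -2.5, -142.5]
contact_force: [0.8, -0.9, -0.9]
grip_width: 0.0148
{'left': np.float64(-45.36), 'rad': np.float64(104.18), 'z': np.float64(128.1), 'lean': np.float64(32.24), 'leanaz_off': np.float64(1.83), 'F': array([ 0.8, -0.9, -0.9]), 't': 26.77}
[{"ax":-0.001,"ay":-0.005,"az":0.069,"x":-18,"y":23,"z":-3,"jaw":-1},{"ax":-0.001,"ay":-0.005,"az":0.068,"x":-16,"y":23,"z":-3,"jaw":-1},{"ax":-0.001,"ay":-0.005,"az":0.069,"x":-15,"y":25,"z":-2,"jaw":-1},{"ax":-0.001,"ay":-0.004,"az":0.069,"x":-12,"y":26,"z":-3,"jaw":-1},{"ax":-0.001,"ay":-0.005,"az":0.069,"x":-12,"y":27,"z":-3,"jaw":-1},{"ax":-0.001,"ay":-0.005,"az":0.068,"x":-9,"y":27,"z":-2,"jaw":-1},{"ax":-0.001,"ay":-0.005,"az":0.069,"x":-7,"y":28,"z":-2,"jaw":-1},{"ax":-0.001,"ay":-0.005,"az":0.069,"x":-6,"y":28,"z":-3,"jaw":-1}]
[{"ax":-0.001,"ay":-0.005,"az":0.069,"x":-3,"y":29,"z":-2,"jaw":-1}]
N 9
```

```bash
python3 -m handwheel '[{"ax":-0.001,"ay":-0.005,"az":0.06,"x":-12,"y":16,"z":-10,"jaw":-1},{"ax":-0.001,"ay":-0.005,"az":0.068,"x":-16,"y":23,"z":-6,"jaw":-1},{"ax":-0.001,"ay":-0.005,"az":0.069,"x":-15,"y":25,"z":-4,"jaw":-1},{"ax":-0.001,"ay":-0.005,"az":0.069,"x":-12,"y":26,"z":-3,"jaw":-1},{"ax":-0.001,"ay":-0.005,"az":0.069,"x":-12,"y":27,"z":-2,"jaw":-1},{"ax":-0.001,"ay":-0.005,"az":0.068,"x":-9,"y":27,"z":0,"jaw":-1},{"ax":-0.001,"ay":-0.005,"az":0.065,"x":-7,"y":28,"z":0,"jaw":-1},{"ax":-0.001,"ay":-0.005,"az":0.05,"x":-6,"y":28,"z":0,"jaw":-1}]'
python3 - <<'E'
from seam import *
print(ctrl.read_state()["qpos"])
plan([.3575,.4541,.243],[180,0,-164.8],n=8,jaw=-1)
E
```

```text
t: 27.43
tool_pos: [0.432, 0.162, 0.2678]
ee_rot: [-179.3, 0.4, -174.9]
contact_force: [0.5, 0.8, -0.6]
grip_width: 0.0146
[ 25.6113   4.8747 -54.4447 109.8706   5.1872  67.2785  64.4021]
[{"ax":-0.002,"ay":0.001,"az":-0.022,"x":6,"y":37,"z":3,"jaw":-1},{"ax":-0.001,"ay":0.001,"az":-0.022,"x":5,"y":38,"z":2,"jaw":-1},{"ax":-0.002,"ay":0,"az":-0.022,"x":5,"y":37,"z":3,"jaw":-1},{"ax":-0.002,"ay":0.001,"az":-0.022,"x":3,"y":38,"z":3,"jaw":-1},{"ax":-0.001,"ay":0.001,"az":-0.022,"x":3,"y":37,"z":3,"jaw":-1},{"ax":-0.002,"ay":0.001,"az":-0.022,"x":2,"y":38,"z":3,"jaw":-1},{"ax":-0.001,"ay":0,"az":-0.022,"x":1,"y":38,"z":3,"jaw":-1},{"ax":-0.002,"ay":0.001,"az":-0.022,"x":0,"y":37,"z":3,"jaw":-1}]
N 8
```

```bash
python3 -m handwheel '[{"ax":-0.002,"ay":0.001,"az":-0.02,"x":6,"y":32,"z":2,"jaw":-1},{"ax":-0.001,"ay":0.001,"az":-0.022,"x":5,"y":34,"z":2,"jaw":-1},{"ax":-0.002,"ay":0,"az":-0.022,"x":5,"y":34,"z":3,"jaw":-1},{"ax":-0.002,"ay":0.001,"az":-0.022,"x":3,"y":34,"z":3,"jaw":-1}]'
python3 - <<'E'
from seam import *
print(ctrl.read_state()["qpos"])
plan([.3575,.4541,.243],[180,0,-164.8],n=5,jaw=-1)
E
```

```text
t: 27.77
tool_pos: [0.3972, 0.2965, 0.2579]
ee_rot: [-179.5, 0.5, -170.2]
contact_force: [0.2, 0.2, -1.1]
grip_width: 0.0147
[ 11.1921  11.9883 -60.2485 106.6443  12.0339  67.6871  46.6586]
[{"ax":-0.002,"ay":0.002,"az":-0.019,"x":2,"y":32,"z":3,"jaw":-1},{"ax":-0.002,"ay":0.002,"az":-0.019,"x":2,"y":33,"z":2,"jaw":-1},{"ax":-0.002,"ay":0.001,"az":-0.019,"x":2,"y":32,"z":3,"jaw":-1},{"ax":-0.001,"ay":0.002,"az":-0.019,"x":0,"y":33,"z":3,"jaw":-1},{"ax":-0.002,"ay":0.002,"az":-0.019,"x":0,"y":32,"z":3,"jaw":-1}]
N 5
```

```bash
python3 -m handwheel '[{"ax":-0.002,"ay":0.002,"az":-0.02,"x":2,"y":30,"z":2,"jaw":-1},{"ax":-0.002,"ay":0.002,"az":-0.02,"x":2,"y":30,"z":2,"jaw":-1},{"ax":-0.002,"ay":0.001,"az":-0.02,"x":2,"y":26,"z":2,"jaw":-1},{"ax":-0.001,"ay":0.002,"az":-0.02,"x":0,"y":20,"z":2,"jaw":-1},{"ax":-0.002,"ay":0.002,"az":-0.01,"x":0,"y":12,"z":1,"jaw":-1},{"ax":0,"ay":0,"az":0,"x":0,"y":4,"z":0,"jaw":-1},{"ax":0,"ay":0,"az":0,"x":0,"y":0,"z":0,"jaw":-1}]'
python3 - <<'E'
from seam import *
print(ctrl.read_state()["qpos"])
plan([.3575,.4512,.2326],[180,0,-165],n=4,jaw=-1,dec=1)
E
```

```text
t: 28.35
tool_pos: [0.3576, 0.4266, 0.2485]
ee_rot: [179.8, -0.1, -164.1]
contact_force: [-0.7, -0.4, -1.4]
grip_width: 0.0148
[ -6.3752  21.8775 -60.7684  99.6059  20.0353  70.3735  33.6221]
[{"ax":0.001,"ay":0,"az":0.004,"x":-1.7,"y":5.9,"z":4.0,"jaw":-1},{"ax":0,"ay":-0.001,"az":0.004,"x":-1.6,"y":5.9,"z":4.0,"jaw":-1},{"ax":0.001,"ay":0,"az":0.003,"x":-1.6,"y":6.0,"z":4.0,"jaw":-1},{"ax":0.001,"ay":0,"az":0.004,"x":-1.6,"y":5.9,"z":3.9,"jaw":-1}]
N 4
```

```bash
cat >> seam.py <<'E'
G=np.array([.4279,.4700,.1320]); A=np.array([np.cos(np.radians(195)),np.sin(np.radians(195)),0]); Zu=np.array([0,0,1.])
E35=np.sin(np.radians(35))*A+np.cos(np.radians(35))*Zu; N35=-np.cos(np.radians(35))*A+np.sin(np.radians(35))*Zu; L35=np.cross(Zu,A)
def ins(d,n=3): return G+d/1000*E35+n/1000*N35, [180,0,-165]
def inswhere():
    s=ctrl.read_state(); q=(np.array(s["tool_pos"])-G)*1000
    print("d %.1f n %.1f lat %.1f"%(q@E35,q@N35,q@L35),np.round(s["ee_rot"],1),"F",np.round(s["contact_force"],1),"t %.2f"%s["t"],"J",np.round(s["qpos"]))
E
python3 -m handwheel '[{"ax":0.001,"ay":0,"az":0.005,"x":-3,"y":8,"z":4,"jaw":-1},{"ax":0.001,"ay":0,"az":0.004,"x":-3,"y":9,"z":5,"jaw":-1},{"ax":0.001,"ay":0,"az":0.003,"x":-2,"y":6,"z":4,"jaw":-1},{"ax":0,"ay":0,"az":0.002,"x":0,"y":2,"z":2,"jaw":-1},{"ax":0,"ay":0,"az":0,"x":0,"y":0,"z":0,"jaw":-1}]' >/dev/null
python3 - <<'E'
from seam import *
import pickle
inswhere()
c=ctrl.camera("side"); s=ctrl.read_state(); pickle.dump((c,s),open("cq.pkl","wb"))
Rt=rot(s["ee_rot"]); p=np.array(s["tool_pos"])
def inplane(px):
    r=ray(c,px); o=np.array(c["origin"]); n=Rt[:,1]; t=((p-o)@n)/(r@n); return Rt.T@(o+r*t-p)*1000
P=cloud(c); loc=(P-p)@Rt*1000
m=(c["range_z"]>0)&(np.abs(loc[...,1])<14)&(loc[...,2]>22)&(loc[...,2]<115)&(loc[...,0]>-100)&(loc[...,0]<20)
v,u=np.where(m); pts=np.stack([u,v],-1).astype(float); mu=pts.mean(0); w,vv=np.linalg.eigh(np.cov((pts-mu).T)); e=vv[:,1]; nrm=vv[:,0]; a=(pts-mu)@e; b=(pts-mu)@nrm
cen=[]
for lo in np.arange(a.min(),a.max(),4):
    k=(a>=lo)&(a<lo+4)
    if k.sum()>5: cen.append(mu+e*(lo+2)+nrm*(b[k].max()+b[k].min())/2)
C=np.array([inplane(q) for q in cen]); print(C[[0,-1]].round(1)); C=C[:,[0,2]]
f=np.polyfit(C[1:-1,1],C[1:-1,0],1); print(f,"lean in hand",np.degrees(np.arctan(-f[0])))
cv2.imwrite("pics/q_c.png",cv2.resize(c["color"][230:400,280:430],None,fx=3.5,fy=3.5,interpolation=cv2.INTER_CUBIC))
plan(*ins(115,3),n=3,jaw=-1,dec=1)
E
```

```text
d 122.8 n 1.2 lat 3.9 [-179.6    0.1 -165.4] F [-0.1 -0.5 -1.4] t 28.77 J [-11.  25. -59.  98.  23.  70.  29.]
[[-14.4  -0.   29.2]
 [-77.    0.  108.7]]
[-0.6918 -1.9428] lean in hand 34.67714488516162
[{"ax":-0.003,"ay":0,"az":-0.003,"x":-1.9,"y":1.4,"z":1.8,"jaw":-1},{"ax":-0.002,"ay":0.001,"az":-0.002,"x":-1.9,"y":1.4,"z":1.9,"jaw":-1},{"ax":-0.003,"ay":0,"az":-0.003,"x":-1.9,"y":1.4,"z":1.8,"jaw":-1}]
N 3
```

View pics/q_c.png

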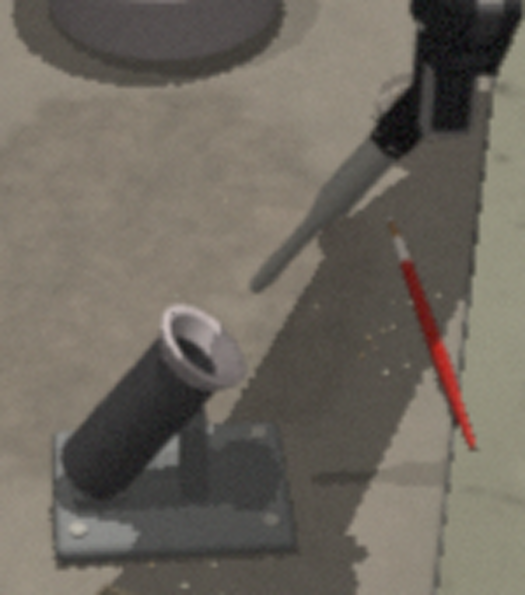

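The pen hasn't slipped in the hand (34.7°, same tip), and its tip points at the mouth. I'll align laterally, then slide it in.

```bash
python3 -m handwheel '[{"ax":-0.004,"ay":0,"az":-0.004,"x":-2,"y":2.5,"z":2,"jaw":-1},{"ax":-0.002,"ay":0.001,"az":-0.003,"x":-2,"y":1.5,"z":2,"jaw":-1},{"ax":-0.001,"ay":0,"az":-0.002,"x":-1.5,"y":0.3,"z":1,"jaw":-1},{"ax":0,"ay":0,"az":0,"x":0,"y":0,"z":0,"jaw":-1}]' >/dev/null
python3 - <<'E'
from seam import *
inswhere()
plan(*ins(95,3),n=4,jaw=-1,dec=1)
E
```

```text
d 114.8 n 4.4 lat 1.9 [-179.9    0.1 -165. ] F [-0.2  0.1 -0.6] t 29.15 J [-11.  26. -59.  98.  23.  70.  30.]
[{"ax":0,"ay":0,"az":0,"x":-2.6,"y":0.5,"z":4.3,"jaw":-1},{"ax":-0.001,"ay":0.001,"az":0,"x":-2.5,"y":0.5,"z":4.2,"jaw":-1},{"ax":0,"ay":0,"az":-0.001,"x":-2.6,"y":0.5,"z":4.3,"jaw":-1},{"ax":-0.001,"ay":0.001,"az":0,"x":-2.5,"y":0.4,"z":4.2,"jaw":-1}]
N 4
```

```bash
python3 -m handwheel '[{"ax":0,"ay":0,"az":0,"x":-2,"y":1.5,"z":4,"jaw":-1},{"ax":-0.001,"ay":0.001,"az":0,"x":-4,"y":0.5,"z":6,"jaw":-1},{"ax":0,"ay":0,"az":0,"x":-5,"y":0.2,"z":7,"jaw":-1},{"ax":0,"ay":0,"az":0,"x":-5,"y":0,"z":7,"jaw":-1}]' >/dev/null
python3 - <<'E'
from seam import *
inswhere()
plan(*ins(50,3),n=4,jaw=-1,dec=1)
E
```

```text
d 84.9 n 4.7 lat -1.0 [ 180.     0.2 -165. ] F [1.2 1.  0.1] t 29.48 J [-12.  29. -57.  97.  26.  68.  29.]
[{"ax":0,"ay":0.001,"az":0,"x":-4.6,"y":-0.3,"z":7.4,"jaw":-1},{"ax":0,"ay":0.001,"az":0,"x":-4.7,"y":-0.2,"z":7.4,"jaw":-1},{"ax":0.001,"ay":0.001,"az":0,"x":-4.6,"y":-0.3,"z":7.4,"jaw":-1},{"ax":0,"ay":0,"az":0,"x":-4.6,"y":-0.2,"z":7.5,"jaw":-1}]
N 4
```

```bash
python3 -m handwheel '[{"ax":0,"ay":0.001,"az":0,"x":-4.5,"y":-0.6,"z":8,"jaw":-1},{"ax":0,"ay":0.001,"az":0,"x":-4.6,"y":-0.3,"z":7.5,"jaw":-1},{"ax":0,"ay":0,"az":0,"x":-4.6,"y":0,"z":7,"jaw":-1}]' >/dev/null
python3 - <<'E'
from seam import *
inswhere()
plan(*ins(25,2),n=4,jaw=-1,dec=1)
E
```

```text
d 54.7 n 2.5 lat 0.5 [-180.    -0.  -165.1] F [ 0.7 -0.4 -0.5] t 29.73 J [-13.  31. -55.  97.  28.  67.  29.]
[{"ax":0,"ay":0,"az":0,"x":-4.2,"y":0.1,"z":6.2,"jaw":-1},{"ax":0,"ay":0,"az":-0.001,"x":-4.1,"y":0.2,"z":6.1,"jaw":-1},{"ax":0,"ay":0,"az":0,"x":-4.2,"y":0.1,"z":6.2,"jaw":-1},{"ax":0,"ay":0,"az":0,"x":-4.1,"y":0.1,"z":6.1,"jaw":-1}]
N 4
```

```bash
python3 -m handwheel '[{"ax":0,"ay":0,"az":0,"x":-4.1,"y":0.3,"z":6,"jaw":-1},{"ax":0,"ay":0,"az":0,"x":-4.1,"y":0.2,"z":6,"jaw":-1},{"ax":0,"ay":0,"az":0,"x":-3,"y":0,"z":4.5,"jaw":-1}]' >/dev/null
python3 - <<'E'
from seam import *
inswhere()
plan(*ins(5,1),n=4,jaw=-1,dec=1)
E
```

```text
d 30.9 n 1.2 lat 0.9 [-179.9   -0.1 -165.1] F [-0.  -0.4 -0.1] t 29.98 J [-14.  33. -54.  96.  29.  66.  29.]
[{"ax":0,"ay":-0.001,"az":0,"x":-3.7,"y":0.2,"z":5.3,"jaw":-1},{"ax":-0.001,"ay":0,"az":-0.001,"x":-3.7,"y":0.3,"z":5.4,"jaw":-1},{"ax":0,"ay":-0.001,"az":0,"x":-3.6,"y":0.2,"z":5.3,"jaw":-1},{"ax":0,"ay":0,"az":-0.001,"x":-3.7,"y":0.2,"z":5.3,"jaw":-1}]
N 4
```

```bash
python3 -m handwheel '[{"ax":0,"ay":-0.001,"az":0,"x":-3.4,"y":0.4,"z":4.6,"jaw":-1},{"ax":0,"ay":0,"az":0,"x":-3.4,"y":0.3,"z":4.6,"jaw":-1},{"ax":0,"ay":0,"az":0,"x":-2.9,"y":0.2,"z":4,"jaw":-1}]' >/dev/null
python3 - <<'E'
from seam import *
inswhere()
E
python3 -m handwheel '[{"ax":0,"ay":0,"az":0,"x":-1.7,"y":0,"z":2.5,"jaw":-1},{"ax":0,"ay":0,"az":0,"x":-1.1,"y":0,"z":1.6,"jaw":-1}]' >/dev/null
python3 - <<'E'
from seam import *
inswhere()
E
```

```text
d 12.5 n 1.4 lat -0.1 [-179.9   -0.1 -165.1] F [ 1.4 -0.2 -0.4] t 30.23 J [-14.  35. -53.  96.  31.  65.  29.]
d 6.4 n 1.2 lat -0.0 [-179.9   -0.1 -165.1] F [-0.  -0.4 -0.7] t 30.40 J [-15.  36. -53.  96.  31.  65.  29.]
```

```bash
python3 -m handwheel '[{"ax":0,"ay":0,"az":0,"x":-1,"y":0,"z":1.5,"jaw":-1},{"ax":0,"ay":0,"az":0,"x":-0.8,"y":0,"z":1.2,"jaw":-1}]' >/dev/null
python3 - <<'E'
from seam import *
inswhere()
E
python3 -m handwheel '[{"ax":0,"ay":0,"az":0,"x":-0.3,"y":0,"z":1,"jaw":-1},{"ax":0,"ay":0,"az":0,"x":0,"y":0,"z":0.6,"jaw":-1}]' >/dev/null
python3 - <<'E'
from seam import *
inswhere()
E
```

```text
d 3.0 n 1.3 lat -0.2 [-179.9   -0.1 -165.1] F [-0.2 -0.2 -0.6] t 30.57 J [-15.  36. -53.  96.  31.  65.  29.]
d 1.5 n 0.8 lat -0.3 [-179.9   -0.1 -165.1] F [-0.2 -0.2 -0.9] t 30.73 J [-15.  36. -53.  96.  31.  64.  29.]
```

```bash
python3 -m handwheel '[{"ax":0,"ay":0,"az":0,"x":-0.4,"y":0,"z":1,"jaw":-1},{"ax":0,"ay":0,"az":0,"x":-0.2,"y":0,"z":0.8,"jaw":-1}]' >/dev/null
python3 - <<'E'
from seam import *
inswhere()
E
python3 -m handwheel '[{"ax":0,"ay":0,"az":0,"x":0,"y":0,"z":0,"jaw":-0.5},{"ax":0,"ay":0,"az":0,"x":0,"y":0,"z":0,"jaw":0},{"ax":0,"ay":0,"az":0,"x":0,"y":0,"z":0,"jaw":0.6},{"ax":0,"ay":0,"az":0,"x":0,"y":0,"z":0,"jaw":1},{"ax":0,"ay":0,"az":0,"x":0,"y":0,"z":0,"jaw":1}]'
python3 - <<'E'
from seam import *
inswhere()
c=ctrl.camera("side"); cv2.imwrite("pics/r_side.png",c["color"])
E
```

```text
d -0.1 n 0.5 lat -0.5 [-180.    -0.  -165.1] F [ 0.3 -0.5 -0.6] t 30.90 J [-15.  36. -53.  96.  31.  64.  29.]
t: 31.32
tool_pos: [0.4284, 0.4713, 0.1332]
ee_rot: [180.0, 0.1, -165.1]
contact_force: [0.1, -0.2, 0.6]
grip_width: 0.0694
d 0.5 n 1.4 lat -1.2 [ 180.     0.1 -165.1] F [ 0.1 -0.2  0.6] t 31.32 J [-15.  36. -53.  96.  31.  64.  29.]
```

View pics/r_side.png

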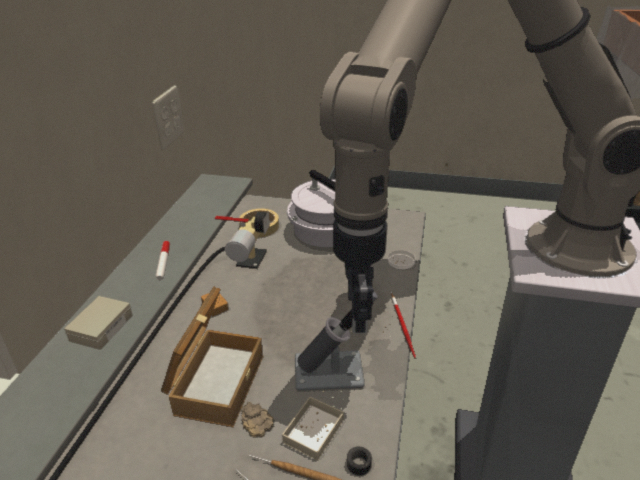

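The pen is back in its stand and released. I'll lift straight up with the fingers wide open and clear the area.

```bash
python3 -m handwheel '[{"ax":0,"ay":0,"az":0,"x":0,"y":0,"z":0,"jaw":1},{"ax":0,"ay":0,"az":0,"x":0,"y":0,"z":-5,"jaw":1},{"ax":0,"ay":0,"az":0,"x":0,"y":0,"z":-12,"jaw":1},{"ax":0,"ay":0,"az":0,"x":0,"y":0,"z":-20,"jaw":1},{"ax":0,"ay":0,"az":0,"x":0,"y":0,"z":-25,"jaw":1},{"ax":0,"ay":0,"az":0,"x":0,"y":0,"z":-25,"jaw":1},{"ax":0,"ay":0,"az":0,"x":0,"y":0,"z":-20,"jaw":1},{"ax":0,"ay":0,"az":0,"x":0,"y":0,"z":-8,"jaw":1}]'
python3 -m handwheel '[{"ax":0,"ay":0,"az":0,"x":0,"y":0,"z":0,"jaw":1},{"ax":0,"ay":0,"az":0,"x":0,"y":0,"z":0,"jaw":1}]' | head -2
python3 - <<'E'
from seam import *
for n in ["side","top","wrist"]:
    c=ctrl.camera(n); cv2.imwrite(f"pics/s_{n}.png",c["color"])
    P=cloud(c);ok=c["range_z"]>0;g=c["color"].max(-1)
    m=ok&(np.hypot(P[...,0]-.43,P[...,1]-.475)<.05)&(P[...,2]>.115)&(P[...,2]<.19)&(g<75)
    Q=P[m]
    if len(Q)>50:
        ctr=Q.mean(0); u,s,v=np.linalg.svd(Q-ctr,full_matrices=False); e=v[0]*np.sign(v[0][2]); print(n,"pen",len(Q),ctr,"lean",np.degrees(np.arccos(e[2])),"az",np.degrees(np.arctan2(e[1],e[0])),"zmax",Q[:,2].max())
    m=ok&(np.hypot(P[...,0]-.567,P[...,1]-.046)<.075)&(P[...,2]>.115)&(P[...,2]<.15)&(g<70); Q=P[m]
    if len(Q)>50:
        w,v=np.linalg.eigh(np.cov(Q[:,:2].T)); e=v[:,1]; print(n,"handle dir",np.degrees(np.arctan2(e[1],e[0])),np.percentile(Q[:,2],95))
E
```

```text
t: 32.03
tool_pos: [0.4271, 0.4705, 0.2551]
ee_rot: [-179.9, -0.2, -165.0]
contact_force: [0.1, 1.2, 0.6]
grip_width: 0.0853
t: 32.2
tool_pos: [0.4275, 0.4719, 0.2588]
side pen 435 [0.4253 0.4764 0.1403] lean 38.84740114824155 az -167.034199410494 zmax 0.16692440086442173
side handle dir 138.82919074272263 0.1385856048293585
top handle dir 138.60049652570123 0.13906456395686118
wrist pen 655 [0.4262 0.4717 0.1459] lean 38.77272133222341 az -166.19653994908913 zmax 0.16955149603814823
```

View pics/s_side.png

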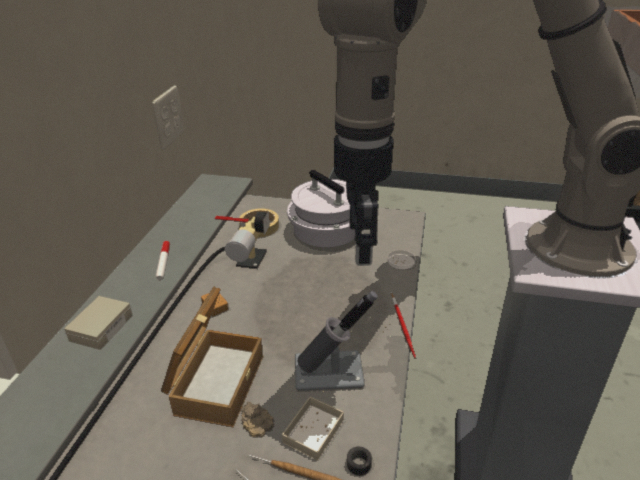

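View pics/s_wrist.png

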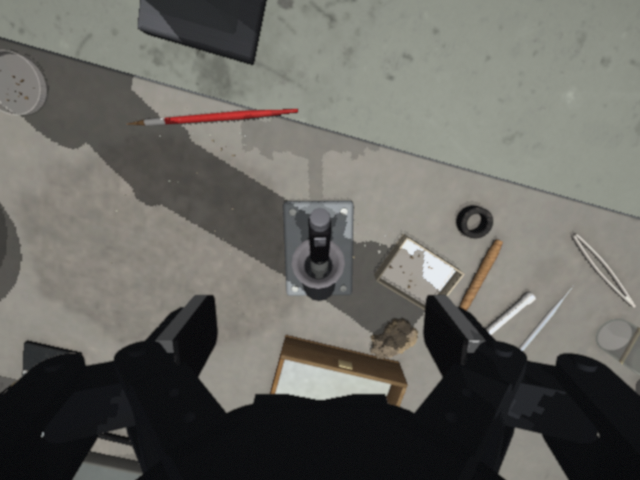

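View pics/s_top.png

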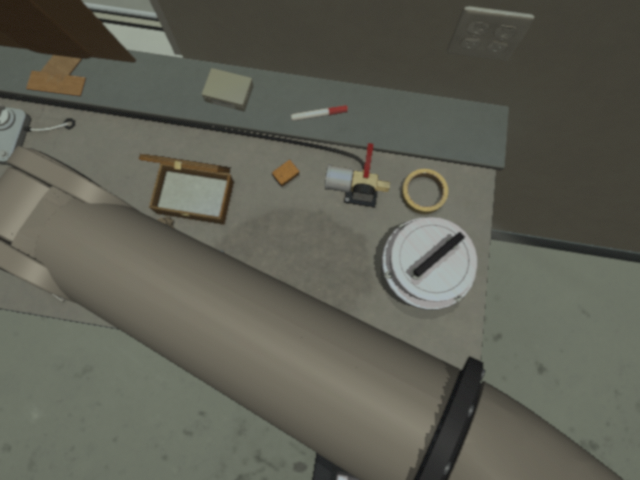

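The pen stands in its stand as before: centroid within about 3 mm, the same top height, and a loose lean about 1.6° more than at first. The lid is locked, and the gripper is clear of everything. I'll hand the job in.

Run:
```python
from workcell import ctrl
print(ctrl.sign_off())
```

```text
the job is handed in; nothing more can be done
None
```

The job is done and handed in at about 32 s. The lid is closed to its stop, the joint has been run once from left to right, and the pen is back in its stand.

- **Lid:** It passed between the pot's lugs without resistance and seated at the expected height. I turned it clockwise until the torque rose to about 2.5 N m, then let go. It lies flat to about 0.1°, and the handle sits 31.7° from the middle of the gaps. The last pictures showed it unmoved.
- **Leak test:** The tip ran from about 46° left to 47° right of the front.
  - **Lean:** 32.4–32.8°.
  - **Speed:** an average of about 20–29 mm/s between readings; the 20 was the first stretch, starting from rest.
  - **Force:** at most about 2–3 N while running.
- **Pen:** It is back in the stand within about 3 mm of where it first stood, leaning about 1.6° more by the same measurement, which is within its loose fit. The gripper is clear, and the tape, cork, dish and brush looked unmoved in the last pictures.

**What did not fully agree:**
- **Tip position:** The camera estimate was 2–3 mm off from where the tip actually touched the ledge and the lid's flange, so I ran the joint from those touch points. The tip could have been up to about 2 mm from the nominal joint line.
- **Contact with the ledge:** Force readings hovered near the noise level, so contact may have been only intermittent on parts of the run. I did not repeat it.

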